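# Top-load check of squat pickle jars and packing by size

## Robot

A 7-joint arm with a two-finger parallel gripper is mounted at the origin on the work surface. World frame = base frame: x ahead of the robot, y to its left, z up, the work surface at z = 0. Lengths are in m, angles in rad, forces in N, time in s.
With the tool pointing down it reaches from about 0.425 to 0.95 m from the base axis. Payload 4.7 kg.
Tool frame: the origin (TCP) lies midway between the tips of the shut fingers; the grasp point (between the pads) lies manip.tcp_to_grasp behind it (manip.tcp_to_grasp is the distance from the TCP to the grasp point, in m); z points along the fingers, y is the line along which they close (so a half turn about z gives the same grasp; the last joint's range is limited). The gripper opens to 85 mm and grips with 20 to 120 N. Pads are 22 mm wide; open, the fingers measure 114 mm over their backs; the gripper's body (76 mm by 85 mm) begins 54 mm behind the grasp point. The pads swing forward as they close: fully open they stand 13 mm farther back than shut.
Start: joints at [1.295, 0.469, -0.049, 1.532, 0.024, 1.141, -0.082], TCP at [0.165, -0.655, 0.231] pointing down, gripper open.
Joint ranges: [-2.59, 2.59], [-0.33, 1.99], [-1.39, 1.29], [0.1, 2.45], [-1.04, 4.18], [0.21, 1.99], [-2.66, 2.66]. Speed limits (rad/s): [2.57, 2.57, 3.14, 3.14, 3.14, 3.14, 3.14].

## Interface

Orientations are given as a rotation vector (axis times angle).
In Python, from station import manip gives the robot as it stands.
- The arm moves only by the shell command python3 -m crank 'ROWS' [OPENING] [FORCE]. ROWS is JSON, one flat list of numbers, 6 for each row, row after row: the shift along the tool's x, y, z scaled (see below), then the turn, a rotation vector about the tool's x, y, z scaled (see below). A call has 1 to 20 rows; each row is the pose to reach, as a shift and turn from the pose commanded when the call began, along the tool's axes at that moment; what a row does not reach only later rows make up. The controller multiplies each number of a shift by 0.6 m and each number of a turn by 1.5 rad. A row lasts 1/8 s, in which the tool goes at most 62.5 mm and 10.7 degrees, less where a joint would pass 70% of its speed; a pose out of reach is approached as far as the arm can. A call with a number of a shift or a turn outside -1 to 1 is refused whole. A call with a gripper value outside its range is refused whole. OPENING is the gripper's target within -1 to 1 (fully open at 1, half-way at 0, shut at -1), set as the call begins (- or left out, the last holds). The fingers move at their own pace and stop on an object; FORCE is the grip in N (left out, the last holds). Time passes only in rows, so rows that repeat a pose let the fingers close. It gives the time, the measured TCP pose, the force, the opening and the grip force at its end, in the units of the state.
- manip.get_state(): the state, without advancing time (a new reading comes with each control period).
- manip.read_camera(name): name is "scene" or "top" or "wrist"; returns a dict with "color" (384x512x3 uint8, red, green, blue), "z_map" (384x512 float32, m along the optical axis (not along the pixel's ray), 0 where there is no reading), "mtx" (3x3 intrinsics, pixels), "pose" (4x4, takes a point from camera to world coordinates). Camera axes: x right, y up, looking along -z (the intrinsics and any distortion apply to the point x, -y, -z); pixel columns grow to the right and rows downward; lengths in m; the calibration is good to about 2 mm. A picture is of the moment at which its call begins.
- manip.sign_off(): hands the job in; it is judged then, once.
The state is a dict: "t": time; "joints": joint angles; "joint_vel": joint speeds; "tau": joint torques, N m; "tool_pos": TCP position; "eef_rot": TCP orientation; "ft_force": force on the tool from outside, world axes, zero at the start; "wrist_torque": the same for the moment, N m; "finger_gap": finger opening in m; "gripper_force": force on a finger pad.
Only numpy, scipy, OpenCV 4.12 (cv2) and the standard library are available. Lean on these libraries where they do the work, as an engineer would, in place of code of your own. Each camera call takes 0.05 s, during which the arm holds its last target. There are 200 camera calls.

## Task

Top-load check the squat jars: stand all of them upright on the press's pull-out tray, push the tray fully home, wind the platen down until it just touches their lids, then give the crank half a turn more (no more than that) and leave it loaded for about a second. Then wind the platen well back up clear of the lids, pull the tray out, and pack the jars upright: the squat ones in the longer cardboard tray and the tall ones, which are not tested, in the shorter one. Leave the other things on the bench alone.

Things in the scene. Friction and masses are not known exactly. Their poses are not given: they have to be found in the camera images.
- squat1: squat glass pickle jar with a plain steel lid and paper label, 52 mm across, 66 mm tall, 0.18 kg, one of two or three (may be absent), stands on the right of the bench; origin at the centre of its underside, own z up
- squat2: squat glass pickle jar with a plain steel lid and paper label, 52 mm across, 66 mm tall, 0.18 kg, one of two or three (may be absent), stands on the right of the bench; origin at the centre of its underside, own z up
- squat3: squat glass pickle jar with a plain steel lid and paper label, 52 mm across, 66 mm tall, 0.18 kg, one of two or three (may be absent), stands on the right of the bench; origin at the centre of its underside, own z up
- tall1: tall glass pickle jar, same lid and diameter (52 mm), 112 mm tall, 0.26 kg, one or two of them (may be absent), stands on the right of the bench; origin at the centre of its underside, own z up
- tall2: tall glass pickle jar, same lid and diameter (52 mm), 112 mm tall, 0.26 kg, one or two of them (may be absent), stands on the right of the bench; origin at the centre of its underside, own z up
- press: grey C-frame screw press for load-testing jars, fixed to the bench, 370 mm deep, 250 mm wide, base plate 16 mm thick, column at its far side (+x), an arm (70 mm wide, 213 mm high at its top) reaching from it over the platen. Origin on the bench top straight below the screw axis; own x points away from the robot (yaw varies a little), z up
- tray (a joint): sliding load tray of the press, 80 mm (x) by 230 mm (y), m: 0 = pulled fully out towards the robot (clear of the platen: jars can be set in from above), 0.115 = pushed fully home under the platen against its stop; starts within 15 mm of out; slides along the press's +x, friction about 1.5 N, and stays where it is left
- bed_top (a point): centre of the flat upper face of the sprung steel bed in the tray, on which the jars stand, 46 mm above the bench when not pressed, axes as the press; moves with the tray. The tray's rim stands 18 mm above it, 72 mm (x) by 222 mm (y) inside. Room for three squat jars in one row along y, at about y = -68, 0, +68 mm (the platen is as wide as the tray)
- tray_handle (a point): grip point on the tray's upright black round handle post, 20 mm in diameter, top 115 mm above the bench, this point 100 mm; 85 mm in front (-x) and 34 mm to the left (+y) of the tray's centre. At home it stands 47 mm in front of the platen's edge. Pinch it from above with the fingers either side of it in y, and push or pull
- crank (a joint): crank of the press, rad, grows clockwise seen from above = platen goes down, 20 mm per full turn; starts between 0 and 1.5. At 0 the crank arm points to the press's +y and the platen's underside is 136 mm above the bench. The crank is fixed on the screw and sinks and rises with it; it stays where it is left (friction about 0.12 N m). Range -0.3 to 15
- crank_knob (a point): grip point on the crank's upright black round knob, 24 mm in diameter, 46 mm tall, point 26 mm above its foot, 65 mm from the screw axis (above the press's origin). At crank 0 the point is 301 mm, the knob's top 321 mm above the bench; it sinks 20 mm per clockwise turn. The knob spins freely on the arm: pinch it from above and lead it in a shallow spiral, no need to turn the gripper
- platen_face (a point): centre of the underside of the aluminium platen, 76 mm (x) by 230 mm (y), 12 mm thick; axes as the press. Squat jars on the bed have their lids 112 mm above the bench
- bed (a joint): how far the sprung bed is pushed down, m: 0 under the jars' own weight; once the platen bears on the jars it grows by 20 mm per turn of the crank (10 mm for half a turn, then about 12 N on the jars). Seen as the bed sinking in its tray. End stop at 17 mm
- long_carton_in (a point): centre of the inner floor (4 mm above the bench) of the longer low cardboard tray on the left of the bench, outside 225 mm (x) by 95 mm (y) by 28 mm high, walls 4 mm; own x along its length. Fixed. Takes three squat jars in a row, at about x = -68, 0, +68 mm
- short_carton_in (a point): centre of the inner floor (4 mm above the bench) of the shorter low cardboard tray on the left, outside 160 mm (x) by 95 mm (y) by 28 mm high, walls 4 mm; own x along its length. Fixed. Takes two tall jars in a row, at about x = -36 and +36 mm. The two cartons may swap places
- tape: roll of tape, 60 mm across, a bystander: leave it alone
- lids: stack of steel lids, 70 mm across, 24 mm high, a bystander: leave it alone
- wrench: steel wrench, 170 mm long, a bystander: leave it alone
- notebook: small notepad, 90 by 70 mm, 12 mm thick, a bystander: leave it alone
Mind the look-alikes: they are no part of the job. What is shaped like the part that bears long_carton_in but turquoise is not meant.

How it is judged:
By the outcome, as a careful person would: the job done as asked, in the order asked, and still so for the second after the job is handed in, with the robot touching nothing.
Of squat1, squat2, squat3 only 2 to 3 are there at a start; the rules pass over those that are not, and their reading is None.
Of tall1, tall2 only 1 to 2 are there at a start; the rules pass over those that are not, and their reading is None.
At some moment in a run one of squat1, squat2, squat3 may be knocked a few centimetres aside while the robot is not near it.
It also fails if it takes over 210 s, if anything falls off the work surface, if the arm or the gripper's body presses on something with over 40 N, if the wrist force passes 120 N, or if a joint passes its speed limit or range.

## Working session

There is one attempt and no reset: what is moved stays moved. The work goes in short steps, Python scripts to look and compute and a shell command to move; the robot and the scene stay as the last step left them, time stands still between calls to the robot, and variables do not carry over. Pictures are saved under pics/ and viewed, at most 16 in all, crops included, and the job is handed in when it is done.

```bash
ls; mkdir -p pics
cat > h.py <<'E'
import numpy as np,cv2
from station import manip
from scipy.spatial.transform import Rotation as R
def cam(n,save=None):
    c=manip.read_camera(n)
    if save: cv2.imwrite('pics/'+save,c['color'][:,:,::-1])
    return c
def ray(c,u,v):
    K=c['mtx'];T=c['pose'];d=np.array([(u-K[0,2])/K[0,0],-(v-K[1,2])/K[1,1],-1.])
    return T[:3,3],T[:3,:3]@d
def onplane(c,u,v,z):
    o,d=ray(c,u,v);return o+d*(z-o[2])/d[2]
def cloud(c):
    h,w=c['z_map'].shape;u,v=np.meshgrid(np.arange(w),np.arange(h));K=c['mtx'];z=c['z_map']
    p=np.stack([(u-K[0,2])/K[0,0]*z,-(v-K[1,2])/K[1,1]*z,-z],-1)
    return p@c['pose'][:3,:3].T+c['pose'][:3,3]
def st():
    s=manip.get_state();print({k:np.round(s[k],4).tolist() for k in('t','tool_pos','eef_rot','ft_force','finger_gap','gripper_force','joints')});return s
def to(p,s=None):
    "scaled tool shift to world point p from current measured pose"
    s=s or manip.get_state();r=R.from_rotvec(s['eef_rot'])
    return np.round(r.inv().apply(np.array(p)-s['tool_pos'])/.6,4).tolist()
E
python3 - <<'E'
from h import *
st();print(manip.tcp_to_grasp,R.from_rotvec(manip.get_state()['eef_rot']).as_matrix().round(3))
for n in('top','scene'):
    c=cam(n,n+'0.png');print(n,c['mtx'].round(1).tolist(),c['pose'].round(3).tolist())
    np.savez('pics/'+n+'0.npz',**c)
E
```

```text
pics
{'t': 0.0, 'tool_pos': [0.1648, -0.654, 0.2302], 'eef_rot': [-3.1157, -0.3866, 0.0005], 'ft_force': [-0.0736, 0.1792, -0.1404], 'finger_gap': 0.0856, 'gripper_force': 0.0, 'joints': [1.2951, 0.4695, -0.0486, 1.5337, 0.0241, 1.141, -0.0823]}
0.0187 [[ 0.97   0.244 -0.001]
 [ 0.244 -0.97   0.002]
 [-0.    -0.002 -1.   ]]
top [[372.2, 0.0, 249.9], [0.0, 372.2, 191.9], [0.0, 0.0, 1.0]] [[0.001, 0.997, -0.077, 0.341], [-1.0, 0.0, -0.011, -0.033], [-0.011, 0.077, 0.997, 1.514], [0.0, 0.0, 0.0, 1.0]]
scene [[444.4, 0.0, 257.2], [0.0, 444.4, 195.0], [0.0, 0.0, 1.0]] [[-0.772, -0.44, 0.458, 1.003], [0.635, -0.552, 0.54, 0.629], [0.015, 0.708, 0.706, 1.055], [0.0, 0.0, 0.0, 1.0]]
```

View pics/top0.png

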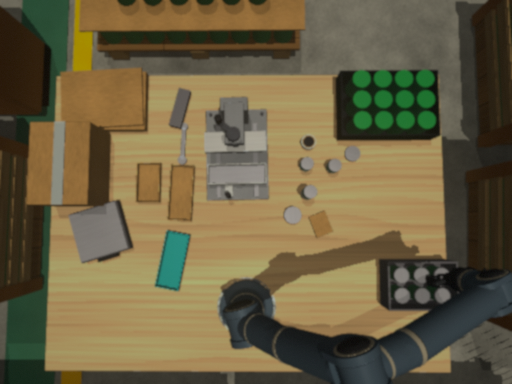

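View pics/scene0.png

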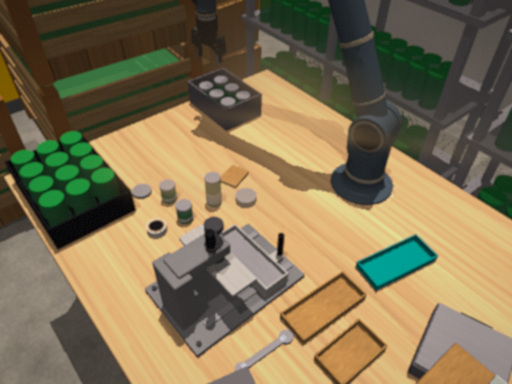

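The top view shows the press at about (237,150), cartons at (149,183) and (181,192), and the turquoise look-alike at (173,260). There are round things at (306,164), (333,166), (352,154), (308,191), (292,214), and the tape at (308,142). Next I measure with depth.

Run:
```python
from h import *
c=dict(np.load('pics/top0.npz'));P=cloud(c)
# discs: high z components right of press
reg=np.zeros(P.shape[:2],bool);reg[130:230,275:365]=1
m=(reg&(P[...,2]>.015)).astype(np.uint8)
n,l,s,ce=cv2.connectedComponentsWithStats(m)
for i in range(1,n):
    if s[i,4]<15: continue
    z=P[l==i][:,2];zt=np.percentile(z,90);q=P[(l==i)&(P[...,2]>zt-.008)]
    print('obj',ce[i].round(1),s[i,4],'top',zt.round(3),'n',len(q),'mid',((q.max(0)+q.min(0))/2).round(4),'ext',np.ptp(q,axis=0).round(3), c['color'][l==i].mean(0).round())
# cartons
hsv=cv2.cvtColor(c['color'],cv2.COLOR_RGB2HSV)
for (r0,r1,c0,c1) in((158,208,132,165),(160,226,164,200)):
    m=np.zeros(P.shape[:2],bool);m[r0:r1,c0:c1]=1
    q=P[m&(P[...,2]>.016)&(P[...,2]<.05)];rc=cv2.minAreaRect((q[:,:2]*1000).astype(np.float32));print('carton',len(q),rc,np.median(q[:,2]))
# press: platen/arm/tray/handle
m=np.zeros(P.shape[:2],bool);m[105:202,200:272]=1
for lo,hi in((.008,.025),(.04,.075),(.09,.13),(.13,.165),(.2,.222),(.27,.34)):
    q=P[m&(P[...,2]>lo)&(P[...,2]<hi)]
    if len(q)>5: print('press',lo,hi,len(q),cv2.minAreaRect((q[:,:2]*1000).astype(np.float32)),q.mean(0).round(4))
cv2.imwrite('pics/topcrop.png',cv2.resize(c['color'][85:235,120:370,::-1],None,fx=3.2,fy=3.2,interpolation=cv2.INTER_CUBIC))
```

```text
obj [350.  134.7] 246 top 0.092 n 66 mid [ 0.5161 -0.2453  0.7992] ext [0.351 0.424 1.429] [35. 34. 22.]
obj [307.8 140.9] 178 top 0.031 n 150 mid [ 0.5159 -0.1565  0.7684] ext [0.35  0.246 1.491] [102.  93.  73.]
obj [354.2 149.2] 20 top 0.018 n 20 mid [ 0.6284 -0.4381  0.0175] ext [0.021 0.04  0.005] [131. 125. 117.]
obj [352.4 156.2] 32 top 0.02 n 32 mid [ 0.4793 -0.2437  0.7644] ext [0.277 0.42  1.499] [132. 127. 120.]
obj [305.6 163.4] 164 top 0.071 n 126 mid [ 0.4652 -0.148   0.7886] ext [0.249 0.229 1.45 ] [131. 124. 114.]
obj [332.8 165.2] 173 top 0.071 n 119 mid [ 0.5615 -0.3458  0.07  ] ext [0.048 0.047 0.013] [123. 116. 106.]
obj [308.1 191.6] 193 top 0.117 n 143 mid [ 0.4098 -0.1499  0.8113] ext [0.138 0.233 1.405] [128. 122. 111.]
obj [291.9 214.4] 239 top 0.029 n 219 mid [ 0.365  -0.1248  0.7676] ext [0.068 0.183 1.492] [151. 144. 136.]
obj [324.7 217.7] 15 top 0.02 n 15 mid [ 0.3511 -0.3146  0.0185] ext [0.024 0.028 0.006] [152. 115.  64.]
obj [315.8 226.1] 29 top 0.02 n 29 mid [ 0.3232 -0.2804  0.0181] ext [0.032 0.032 0.006] [147. 110.  61.]
obj [326.8 225.6] 22 top 
[... 515 characters left out ...]
86.0399780273438, 38.12469482421875), (308.1875305175781, 228.1334228515625), 0.026983780786395073) [0.5289 0.0394 0.0505]
press 0.09 0.13 39 ((586.6519165039062, 37.790035247802734), (305.58721923828125, 96.63858032226562), 1.6634865999221802) [0.5705 0.0504 0.1128]
press 0.13 0.165 1007 ((669.1725463867188, 40.81861114501953), (140.66395568847656, 229.07777404785156), 1.3355214595794678) [0.635  0.039  0.1472]
press 0.2 0.222 614 ((684.2749633789062, 43.14006805419922), (93.65504455566406, 141.9624786376953), 89.72891998291016) [0.6953 0.0391 0.2135]
press 0.27 0.34 266 ((656.931396484375, 56.75981140136719), (97.0462646484375, 45.806175231933594), 38.83232879638672) [0.6509 0.0575 0.2836]
```

View pics/topcrop.png

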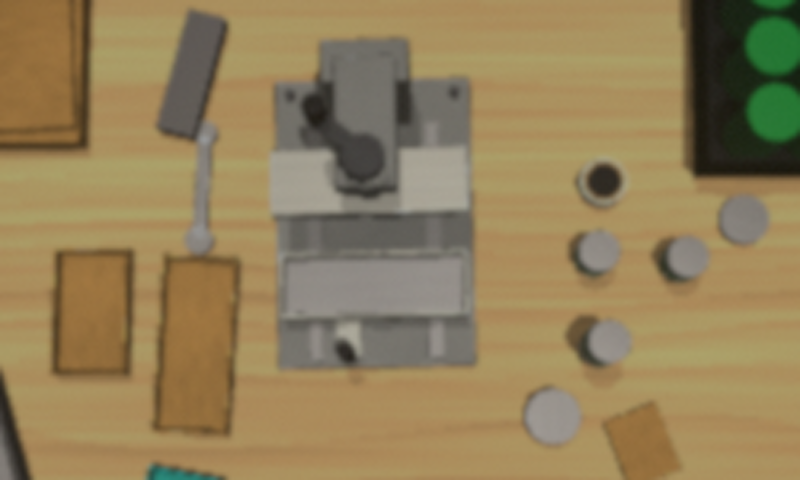

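The crop shows two squat jars (lid tops at 71 mm by depth), one tall jar, a 70 mm lid stack, a flat disc, the tape, the crank pointing to the upper left, and the tray near out. Next come precise numbers.

Run:
```python
from h import *
c=dict(np.load('pics/top0.npz'));P=cloud(c);z0=c['z_map']>.3
def rect(lo,hi,r0,r1,c0,c1,nm):
    m=np.zeros(z0.shape,bool);m[r0:r1,c0:c1]=1;m&=z0&(P[...,2]>lo)&(P[...,2]<hi)
    m=cv2.morphologyEx(m.astype(np.uint8),cv2.MORPH_OPEN,np.ones((2,2)))>0
    q=P[m];print(nm,len(q),cv2.minAreaRect((q[:,:2]*1000).astype(np.float32)),'meanz',q[:,2].mean().round(4),'mid',((q.max(0)+q.min(0))/2).round(4)[:2])
rect(.06,.08,155,175,296,317,'sqA');rect(.06,.08,155,178,322,345,'sqB');rect(.105,.13,180,202,296,320,'tall')
rect(.01,.03,145,163,342,362,'disc')
rect(.135,.16,125,160,200,272,'platen');rect(.2,.222,90,150,215,255,'arm');rect(.055,.075,160,190,203,272,'trayrim')
rect(.085,.13,180,202,215,245,'handle');rect(.29,.34,105,150,205,250,'knob');rect(.255,.28,105,150,205,250,'crankarm')
m=np.zeros(z0.shape,bool);m[100:205,200:275]=1;q=P[m&z0&(P[...,2]>.01)&(P[...,2]<.024)];print('base',cv2.minAreaRect((q[:,:2]*1000).astype(np.float32)))
for u,v in((234,136),(218,117)): print('crank ',P[v,u].round(4))
print(np.round(P[112:142:2,210:244:3,2]*1000).astype(int))
```

```text
sqA 131 ((475.13275146484375, -144.3851318359375), (50.26411819458008, 344.767333984375), 42.1662483215332) meanz 0.0839 mid [ 0.4667 -0.1538]
sqB 130 ((557.11767578125, -356.0351257324219), (62.722721099853516, 46.408145904541016), 81.63346862792969) meanz 0.0593 mid [ 0.5585 -0.3568]
tall 146 ((414.13616943359375, -156.719482421875), (48.845062255859375, 282.6336669921875), 20.956233978271484) meanz 0.1104 mid [ 0.4069 -0.1611]
disc 148 ((476.083740234375, -253.20208740234375), (60.298828125, 513.6964721679688), 37.11616897583008) meanz 0.0232 mid [ 0.4904 -0.2508]
platen 985 ((540.4752197265625, 57.45231628417969), (246.22982788085938, 363.25164794921875), 80.35296630859375) meanz 0.1418 mid [0.5209 0.0435]
arm 815 ((730.5589599609375, 39.08158493041992), (234.304443359375, 93.60227966308594), 1.437602162361145) meanz 0.2073 mid [0.7311 0.0396]
trayrim 88 ((525.597900390625, 34.32118225097656), (78.30225372314453, 234.54945373535156), 2.2961621284484863) meanz 0.0496 mid [0.5273 0.0343]
handle 22 ((438.1397705078125, 66.936279296875), (12.338939666748047, 11.906187057495117), 1.35
[... 747 characters left out ...]
  198]
 [  17   14  317  312   15  212  211  214  214  214  216  200]
 [  13   20  290  290  272  212  215  212  214  217  212  204]
 [  19   22  265  274  272  271  211  212  211  213  216  208]
 [  24   24   17   25  273  276  269  278  277  218  217  216]
 [  19   16   22   29  262  275  277  271  278  274  216  209]
 [  25   19   20   23   16 1514  277  276  278  274  217  211]
 [ 148  148  145  147  146  214  276  276  280  273  218  210]
 [ 146  150  145  147  146  213  279  273  275  277  221  209]
 [ 145  149  148  149  151  219  276  276  275  274  216  212]
 [ 148  149  147  149  150  211  274  273  276  268  219  213]
 [ 147  150  148  148  151  214  218  261  268  217  213  209]]
```

```bash
python3 -m crank '[0.35,-0.24,-0.2,0,0,-0.4, 0.698,-0.485,-0.2,0,0,-0.9, 0.698,-0.485,-0.2,0,0,-0.9, 0.698,-0.485,-0.2,0,0,-0.9, 0.698,-0.485,-0.2,0,0,-0.9, 0.698,-0.485,-0.2,0,0,-0.9, 0.698,-0.485,-0.2,0,0,-0.9, 0.698,-0.485,-0.2,0,0,-0.9, 0.698,-0.485,-0.2,0,0,-0.9, 0.698,-0.485,-0.2,0,0,-0.9, 0.698,-0.485,-0.2,0,0,-0.9, 0.698,-0.485,-0.2,0,0,-0.9, 0.698,-0.485,-0.2,0,0,-0.9, 0.698,-0.485,-0.2,0,0,-0.9]' 1 40
python3 - <<'E'
from h import *
s=st();print(R.from_rotvec(s['eef_rot']).as_matrix().round(3))
c=cam('wrist','w1.png');np.savez('pics/w1.npz',**c);print(c['mtx'].round(1).tolist(),c['pose'].round(3).tolist())
c=dict(np.load('pics/top0.npz'));P=cloud(c);z0=c['z_map']>.3
def mid(lo,hi,r0,r1,c0,c1,nm):
    m=np.zeros(z0.shape,bool);m[r0:r1,c0:c1]=1;q=P[m&z0&(P[...,2]>lo)&(P[...,2]<hi)]
    print(nm,len(q),'mean',q.mean(0).round(4),'p2',np.percentile(q,2,axis=0).round(4)[:2],'p98',np.percentile(q,98,axis=0).round(4)[:2])
mid(.06,.08,155,175,296,317,'sqA');mid(.06,.08,155,178,322,345,'sqB');mid(.105,.13,180,202,296,320,'tall')
mid(.135,.16,125,160,200,272,'platen');mid(.055,.075,160,190,203,272,'trayrim');mid(.2,.222,90,150,215,255,'arm')
mid(.105,.13,180,202,215,245,'handle');mid(.305,.34,105,150,205,250,'knob');mid(.26,.29,125,145,227,241,'hub')
mid(.012,.045,132,152,298,318,'tape')
E
```

```text
t: 1.85
tool_pos: [0.4996, -0.2706, 0.3513]
eef_rot: [-2.194, -2.249, 0.0]
ft_force: [0.5, 1.2, 0.8]
finger_gap: 0.0857
gripper_force: 0.0
{'t': 1.85, 'tool_pos': [0.4996, -0.2706, 0.3513], 'eef_rot': [-2.1936, -2.2489, 0.0002], 'ft_force': [0.4935, 1.2167, 0.8072], 'finger_gap': 0.0857, 'gripper_force': 0.0, 'joints': [0.8366, 0.2524, -0.5147, 1.6012, 0.1273, 1.3216, 0.3288]}
[[-0.025  1.    -0.   ]
 [ 1.     0.025 -0.   ]
 [-0.    -0.    -1.   ]]
[[311.5, 0.0, 257.6], [0.0, 311.5, 186.8], [0.0, 0.0, 1.0]] [[1.0, -0.024, -0.007, 0.498], [0.025, 0.961, 0.275, -0.201], [-0.0, -0.276, 0.961, 0.494], [0.0, 0.0, 0.0, 1.0]]
sqA 133 mean [ 0.5669 -0.2371  0.0679] p2 [ 0.5455 -0.2597] p98 [ 0.5893 -0.2135]
sqB 130 mean [ 0.5602 -0.3456  0.0674] p2 [ 0.5379 -0.3691] p98 [ 0.583  -0.3227]
tall 147 mean [ 0.4527 -0.2422  0.1137] p2 [ 0.4292 -0.2661] p98 [ 0.4748 -0.2177]
platen 986 mean [0.6332 0.0391 0.1472] p2 [ 0.5989 -0.0711] p98 [0.6736 0.1511]
trayrim 203 mean [0.5273 0.0451 0.0642] p2 [ 0.4866 -0.0758] p98 [0.5666 0.152 ]
arm 824 mean [0.7143 0.0399 0.2121] p2 [ 6.161e-01 -4.000e-04] p98 [0.7832 0.0861]
handle 22 mean [0.4407 0.0694 0.1154] p2 [0.4329 0.0615] p98 [0.448  0.0767]
knob 47 mean [0.6777 0.0886 0.3185] p2 [0.6681 0.0784] p98 [0.6887 0.0982]
hub 163 mean [0.6365 0.0399 0.275 ] p2 [0.615  0.0182] p98 [0.6595 0.0588]
tape 175 mean [ 0.6616 -0.2497  0.0263] p2 [ 0.6353 -0.2776] p98 [ 0.6894 -0.223 ]
```

View pics/w1.png

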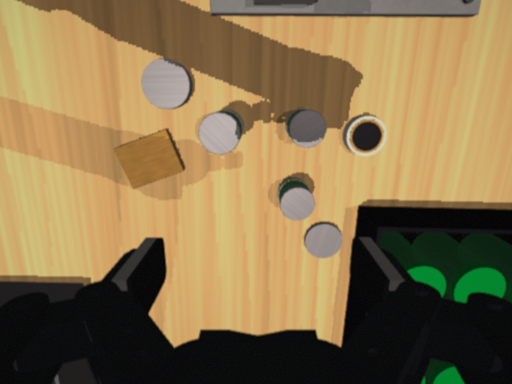

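The wrist view shows the tall jar at (220,132), squat A at (307,127), squat B at (297,203), and the flat disc at (323,240). I'll refine the lid centres from this view's depth.

Run:
```python
from h import *
c=dict(np.load('pics/w1.npz'));P=cloud(c);z0=c['z_map']>.1
for nm,u,v,h in(('A',307,127,.066),('B',297,203,.066),('tall',220,132,.112),('disc',323,240,.02)):
    m=np.zeros(z0.shape,bool);m[v-35:v+35,u-35:u+35]=1;q=P[m&z0&(abs(P[...,2]-h)<.006)];(x,y),r=cv2.minEnclosingCircle((q[:,:2]*1000).astype(np.float32))
    print(nm,len(q),q.mean(0).round(4),'circ',round(x,1),round(y,1),round(r,1))
    if nm=='A':print(to([x/1000,y/1000,.10]),to([x/1000,y/1000,.029]))
```

```text
A 1122 [ 0.5662 -0.2385  0.0663] circ 566.5 -239.1 25.7
[0.0495, 0.1127, 0.4188] [0.0495, 0.1127, 0.5372]
B 938 [ 0.559  -0.3459  0.0662] circ 559.6 -347.2 25.7
tall 1384 [ 0.4524 -0.2427  0.1124] circ 452.2 -243.3 25.7
disc 27 [ 0.6265 -0.4277  0.0144] circ 629.3 -424.9 41.8
```

```bash
python3 -m crank '[0.0495,0.112,0.1,0,0,0, 0.0495,0.112,0.2,0,0,0, 0.0495,0.112,0.3,0,0,0, 0.0495,0.112,0.38,0,0,0, 0.0495,0.112,0.45,0,0,0, 0.0495,0.112,0.5,0,0,0, 0.0495,0.112,0.537,0,0,0, 0.0495,0.112,0.537,0,0,0, 0.0495,0.112,0.537,0,0,0]' 1 35 && python3 -m crank '[0,0,0,0,0,0, 0,0,0,0,0,0, 0,0,0,0,0,0, 0,0,0,0,0,0, 0,0,0,0,0,0, 0,0,0,0,0,0, 0,0,-0.1,0,0,0, 0,0,-0.2,0,0,0, 0,0,-0.25,0,0,0, 0,0,-0.25,0,0,0]' -1 35
python3 - <<'E'
from h import *
s=st()
o=np.array([.6363,.040]);a=np.radians(1.4);ex=np.array([np.cos(a),np.sin(a)]);ey=np.array([-ex[1],ex[0]])
for q in(.004,.006,.008):
  tc=o-(.115-q)*ex;print(tc,tc+68e-3*ey,tc-68e-3*ey,'handle',tc-.085*ex+.034*ey)
tc=o-.109*ex;p=tc-.068*ey
print(to([*p,.24]),to([*p,.10]),to([*p,.075]))
E
```

```text
t: 3.02
tool_pos: [0.5672, -0.2389, 0.0301]
eef_rot: [2.191, 2.249, 0.001]
ft_force: [0.4, 0.2, 0.1]
finger_gap: 0.0852
gripper_force: 0.0
t: 4.28
tool_pos: [0.5677, -0.2389, 0.1816]
eef_rot: [2.189, 2.246, 0.003]
ft_force: [-0.3, 0.5, -2.1]
finger_gap: 0.0513
gripper_force: 37.9
{'t': 4.275, 'tool_pos': [0.5677, -0.2389, 0.1816], 'eef_rot': [2.1891, 2.2464, 0.0029], 'ft_force': [-0.2947, 0.5486, -2.1421], 'finger_gap': 0.0513, 'gripper_force': 37.9378, 'joints': [0.7035, 0.4661, -0.5082, 1.7165, 0.2604, 1.0212, 0.1305]}
[0.52533313 0.03728803] [0.52367175 0.10526773] [ 0.52699452 -0.03069167] handle [0.43952781 0.06920114]
[0.52733254 0.03733689] [0.52567115 0.10531659] [ 0.52899393 -0.03064281] handle [0.44152722 0.06925001]
[0.52933194 0.03738576] [0.52767055 0.10536546] [ 0.53099333 -0.03059394] handle [0.44352662 0.06929887]
[0.3485, -0.055, -0.0984] [0.349, -0.0561, 0.1349] [0.3491, -0.0563, 0.1766]
```

```bash
python3 -m crank '[0.08,-0.055,0,0,0,0, 0.16,-0.058,0,0,0,0, 0.24,-0.058,0,0,0,0, 0.31,-0.058,0.0,0,0,0, 0.348,-0.058,0.03,0,0,0, 0.349,-0.058,0.08,0,0,0, 0.349,-0.058,0.13,0,0,0, 0.349,-0.058,0.16,0,0,0, 0.349,-0.058,0.16,0,0,0]'
python3 - <<'E'
from h import *
st();c=cam('wrist','w2.png')
E
```

```text
t: 5.4
tool_pos: [0.5245, -0.0303, 0.0811]
eef_rot: [-2.19, -2.248, 0.004]
ft_force: [0.6, -1.1, -0.8]
finger_gap: 0.0509
gripper_force: 38.2
{'t': 5.4, 'tool_pos': [0.5245, -0.0303, 0.0811], 'eef_rot': [-2.1898, -2.2478, 0.0044], 'ft_force': [0.6414, -1.076, -0.8052], 'finger_gap': 0.0509, 'gripper_force': 38.2076, 'joints': [0.3995, 0.4749, -0.5352, 2.0005, 0.3443, 0.7594, -0.3152]}
```

View pics/w2.png

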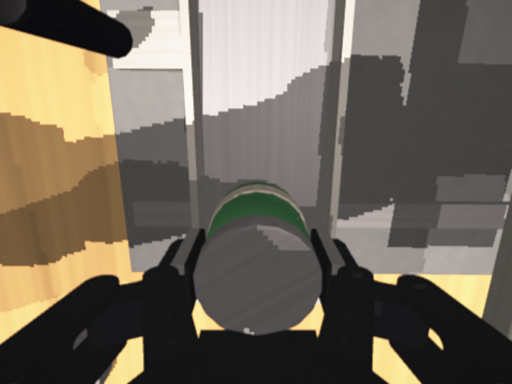

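The jar sits centred between the rims (rims at columns 195 and 335, jar at 260), about 5 mm above the bed. Next I lower, release and go on to B.

```bash
python3 -m crank '[0,0,0.004,0,0,0, 0,0,0.008,0,0,0, 0,0,0.008,0,0,0]' && python3 -m crank '[0,0,0,0,0,0, 0,0,0,0,0,0, 0,0,0,0,0,0, 0,0,-0.05,0,0,0, 0,0,-0.12,0,0,0, 0,0,-0.2,0,0,0, -0.1,0.02,-0.22,0,0,0, -0.2,0.044,-0.22,0,0,0, -0.3,0.044,-0.22,0,0,0, -0.4,0.044,-0.22,0,0,0, -0.5,0.044,-0.2,0,0,0, -0.528,0.044,-0.14,0,0,0, -0.528,0.044,-0.1,0,0,0, -0.528,0.044,-0.1,0,0,0]' 1
python3 - <<'E'
from h import *
s=st();c=cam('wrist');P=cloud(c);q=P[(c['z_map']>.1)&(abs(P[...,2]-.066)<.005)&(np.hypot(P[...,0]-.559,P[...,1]+.346)<.05)]
(x,y),r=cv2.minEnclosingCircle((q[:,:2]*1000).astype(np.float32));print(len(q),q.mean(0),x,y,r)
print(to([.5597,-.347,.029]))
E
```

```text
t: 5.82
tool_pos: [0.5263, -0.0303, 0.0786]
eef_rot: [2.192, 2.249, 0.0]
ft_force: [-0.2, -0.8, -2.7]
finger_gap: 0.0512
gripper_force: 38.2
t: 7.58
tool_pos: [0.5596, -0.3459, 0.1362]
eef_rot: [-2.19, -2.247, 0.001]
ft_force: [-0.3, 0.1, -0.2]
finger_gap: 0.0853
gripper_force: 0.0
{'t': 7.575, 'tool_pos': [0.5596, -0.3459, 0.1362], 'eef_rot': [-2.1899, -2.2471, 0.0011], 'ft_force': [-0.2552, 0.1426, -0.237], 'finger_gap': 0.0853, 'gripper_force': 0.0, 'joints': [0.809, 0.5751, -0.4607, 1.6475, 0.2922, 0.992, 0.2761]}
3728 [ 0.55951188 -0.34615058  0.06635055] 559.6597900390625 -347.3125915527344 25.673978805541992
[-0.0019, -0.0019, 0.1818]
```

```bash
python3 -m crank '[-0.002,-0.001,0.07,0,0,0, -0.002,-0.001,0.13,0,0,0, -0.002,-0.001,0.182,0,0,0, -0.002,-0.001,0.182,0,0,0]' && python3 -m crank '[0,0,0,0,0,0, 0,0,0,0,0,0, 0,0,0,0,0,0, 0,0,0,0,0,0, 0,0,0,0,0,0, 0,0,0,0,0,0, 0,0,-0.1,0,0,0, 0,0,-0.2,0,0,0, 0,-0.04,-0.28,0,0,0, 0,-0.04,-0.28,0,0,0]' -1 35
python3 - <<'E'
from h import *
st();print(to([.5247,.105,.19]),to([.5247,.105,.079]))
E
```

```text
t: 8.12
tool_pos: [0.5598, -0.3466, 0.0285]
eef_rot: [-2.19, -2.25, 0.001]
ft_force: [-0.3, -0.4, 0.4]
finger_gap: 0.0851
gripper_force: 0.0
t: 9.38
tool_pos: [0.5371, -0.3497, 0.2023]
eef_rot: [2.188, 2.242, 0.001]
ft_force: [0.8, -0.5, -2.0]
finger_gap: 0.0512
gripper_force: 38.2
{'t': 9.375, 'tool_pos': [0.5371, -0.3497, 0.2023], 'eef_rot': [2.1879, 2.2418, 0.0009], 'ft_force': [0.8267, -0.4886, -2.0041], 'finger_gap': 0.0512, 'gripper_force': 38.2111, 'joints': [0.8597, 0.4798, -0.4886, 1.638, 0.2516, 1.0774, 0.3242]}
[0.7582, -0.0024, 0.0159] [0.7594, -0.0037, 0.2009]
```

```bash
python3 -m crank '[0.1,-0.003,0.016,0,0,0, 0.2,-0.003,0.016,0,0,0, 0.3,-0.003,0.016,0,0,0, 0.4,-0.003,0.016,0,0,0, 0.5,-0.003,0.016,0,0,0, 0.6,-0.003,0.016,0,0,0, 0.69,-0.003,0.016,0,0,0, 0.75,-0.003,0.03,0,0,0, 0.759,-0.003,0.08,0,0,0, 0.759,-0.003,0.13,0,0,0, 0.759,-0.003,0.18,0,0,0, 0.759,-0.003,0.2,0,0,0, 0.759,-0.003,0.2,0,0,0, 0.759,-0.003,0.2,0,0,0]'
python3 - <<'E'
from h import *
st();c=cam('wrist','w3.png');print(to([.526,.105,.076]))
E
```

```text
t: 11.12
tool_pos: [0.5234, 0.1074, 0.0779]
eef_rot: [2.192, 2.249, 0.003]
ft_force: [-1.1, 1.0, -1.8]
finger_gap: 0.0514
gripper_force: 38.1
{'t': 11.125, 'tool_pos': [0.5234, 0.1074, 0.0779], 'eef_rot': [2.1919, 2.2493, 0.0027], 'ft_force': [-1.1344, 0.9893, -1.8197], 'finger_gap': 0.0514, 'gripper_force': 38.0895, 'joints': [0.1676, 0.4986, -0.5754, 1.9852, 0.3859, 0.7639, -0.6092]}
[-0.0042, 0.0046, 0.003]
```

View pics/w3.png

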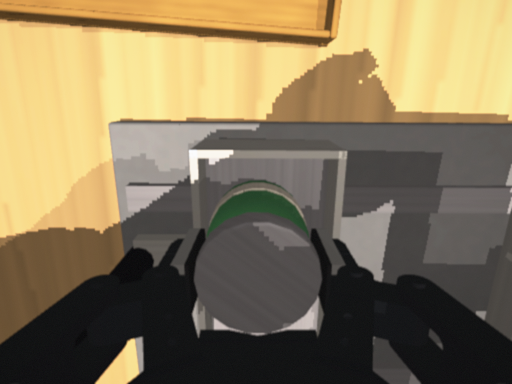

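```bash
python3 -m crank '[-0.003,0.004,0.003,0,0,0, -0.003,0.004,0.004,0,0,0, -0.003,0.004,0.004,0,0,0]' && python3 -m crank '[0,0,0,0,0,0, 0,0,0,0,0,0, 0,0,0,0,0,0, 0,0,-0.05,0,0,0, 0,0,-0.12,0,0,0, 0,0,-0.2,0,0,0, 0,0,-0.22,0,0,-0.1, -0.03,-0.07,-0.22,0,0,-0.22, -0.063,-0.142,-0.22,0,0,-0.34, -0.063,-0.142,-0.22,0,0,-0.46, -0.063,-0.142,-0.22,0,0,-0.58, -0.063,-0.142,-0.22,0,0,-0.7, -0.063,-0.142,-0.22,0,0,-0.82, -0.063,-0.142,-0.22,0,0,-0.94, -0.063,-0.142,-0.22,0,0,-1, -0.063,-0.142,-0.22,0,0,-1, -0.063,-0.142,-0.22,0,0,-1]' 1
python3 - <<'E'
from h import *
st();c=cam('top');P=cloud(c);z0=c['z_map']>.3;w=cam('wrist','w4.png');np.savez('pics/w4.npz',**w)
Q=cloud(w);q=Q[(w['z_map']>.1)&(abs(Q[...,2]-.115)<.006)&(np.hypot(Q[...,0]-.44,Q[...,1]-.069)<.03)];print('handle wrist',len(q),q.mean(0) if len(q) else 0)
for y in(-.03,.105):
    q=Q[(w['z_map']>.1)&(abs(Q[...,2]-.112)<.006)&(np.hypot(Q[...,0]-.526,Q[...,1]-y)<.04)];print('jar',len(q),q.mean(0) if len(q) else 0)
for x,y in((.5664,-.2388),(.5597,-.347),(.4523,-.243)):
    q=P[z0&(P[...,2]>.055)&(np.hypot(P[...,0]-x,P[...,1]-y)<.06)];print('bench',len(q),q.mean(0) if len(q) else 0)
print(to([.4407,.0692,.081]))
E
```

```text
t: 11.55
tool_pos: [0.5264, 0.1074, 0.0763]
eef_rot: [2.191, 2.25, 0.007]
ft_force: [-1.4, 3.0, 5.4]
finger_gap: 0.0514
gripper_force: 38.9
t: 13.68
tool_pos: [0.4408, 0.0652, 0.2066]
eef_rot: [-0.073, -3.141, 0.0]
ft_force: [-1.0, -0.4, -0.3]
finger_gap: 0.0853
gripper_force: 0.0
{'t': 13.675, 'tool_pos': [0.4408, 0.0652, 0.2066], 'eef_rot': [-0.0729, -3.1407, 0.0004], 'ft_force': [-0.9947, -0.4441, -0.3153], 'finger_gap': 0.0853, 'gripper_force': 0.0, 'joints': [0.6214, 0.2392, -0.9765, 2.0404, 0.239, 0.979, 1.0477]}
handle wrist 470 [0.44759281 0.06934676 0.11479031]
jar 1035 [ 0.53716379 -0.01835831  0.11204485]
jar 2323 [0.53835456 0.11436762 0.11209419]
bench 0 0
bench 0 0
bench 172 [ 0.45125243 -0.23974557  0.10830645]
[0.0005, 0.0065, 0.2095]
```

View pics/w4.png

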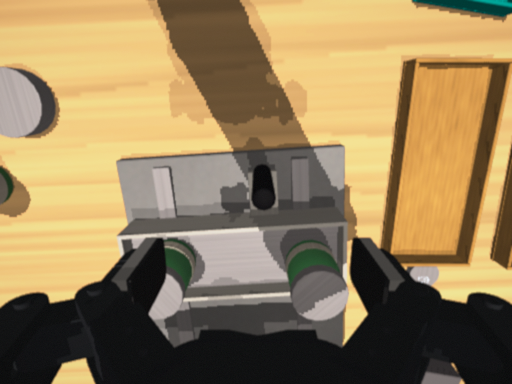

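Both jars stand in the tray (lids at 112 mm, pixels (165,300) and (318,290)), with the handle post at (262,190). I'll pinch the handle next.

```bash
python3 -m crank '[-0.01,0.006,0.08,0,0,0, -0.01,0.006,0.15,0,0,0, -0.01,0.006,0.209,0,0,0, -0.01,0.006,0.209,0,0,0, -0.01,0.006,0.209,0,0,0]' 1 && python3 -m crank '[0,0,0,0,0,0, 0,0,0,0,0,0, 0,0,0,0,0,0, 0,0,0,0,0,0, 0,0,0,0,0,0, 0,0,0,0,0,0, 0,0,0,0,0,0, 0,0,0,0,0,0]' -1 30
python3 - <<'E'
from h import *
s=st();p=s['tool_pos'];o=np.array([.6363,.040]);a=np.radians(1.4);ex=np.array([np.cos(a),np.sin(a)])
L=.5505-p[0];print(L,to([*(p[:2]+L*ex),p[2]]))
E
```

```text
t: 14.4
tool_pos: [0.4479, 0.0693, 0.0824]
eef_rot: [0.07, 3.139, 0.001]
ft_force: [-0.4, -0.1, 0.4]
finger_gap: 0.0858
gripper_force: 0.0
t: 15.4
tool_pos: [0.4473, 0.0694, 0.0818]
eef_rot: [0.07, 3.14, 0.001]
ft_force: [-0.9, 2.0, 5.0]
finger_gap: 0.0188
gripper_force: 30.4
{'t': 15.4, 'tool_pos': [0.4473, 0.0694, 0.0818], 'eef_rot': [0.0698, 3.1399, 0.0009], 'ft_force': [-0.9377, 2.0053, 4.9723], 'finger_gap': 0.0188, 'gripper_force': 30.395, 'joints': [0.4373, 0.4476, -0.8342, 2.1524, 0.4955, 0.7393, 0.8017]}
0.10316354885616669 [-0.1715, 0.0118, 0.0002]
```

```bash
python3 -m crank '[-0.003,0,0,0,0,0, -0.01,0.001,0,0,0,0, -0.02,0.0015,0,0,0,0, -0.032,0.002,0,0,0,0, -0.046,0.003,0,0,0,0, -0.06,0.004,0,0,0,0, -0.074,0.005,0,0,0,0, -0.088,0.006,0,0,0,0, -0.102,0.007,0,0,0,0, -0.116,0.008,0,0,0,0, -0.13,0.009,0,0,0,0, -0.142,0.01,0,0,0,0, -0.15,0.0105,0,0,0,0, -0.156,0.011,0,0,0,0, -0.16,0.011,0,0,0,0, -0.163,0.0112,0,0,0,0, -0.166,0.0115,0,0,0,0, -0.168,0.0115,0,0,0,0, -0.168,0.0115,0,0,0,0]' && python3 -m crank '[-0.002,0,0,0,0,0, -0.004,0,0,0,0,0, -0.006,0,0,0,0,0, -0.006,0,0,0,0,0]'
```

```text
t: 17.77
tool_pos: [0.5483, 0.0714, 0.0818]
eef_rot: [0.07, 3.14, 0.0]
ft_force: [-1.4, 0.4, 4.7]
finger_gap: 0.0194
gripper_force: 30.3
t: 18.27
tool_pos: [0.5497, 0.0714, 0.0818]
eef_rot: [-0.07, -3.137, 0.002]
ft_force: [-6.6, 0.7, 10.3]
finger_gap: 0.0193
gripper_force: 30.9
```

```bash
python3 -m crank '[-0.002,0,0,0,0,0, -0.005,0,0,0,0,0, -0.008,0,0,0,0,0, -0.008,0,0,0,0,0]'
python3 - <<'E'
from h import *
c=cam('top','top5.png');P=cloud(c);z0=c['z_map']>.3
q=P[z0&(abs(P[...,2]-.147)<.01)&(abs(P[...,0]-.62)<.06)&(abs(P[...,1]-.04)<.14)];print('platen',len(q),q.mean(0),np.percentile(q,[1,99],axis=0))
c=cam('scene','s5.png')
E
```

```text
t: 18.77
tool_pos: [0.5497, 0.0713, 0.0817]
eef_rot: [-0.069, -3.128, 0.007]
ft_force: [-19.5, -1.1, 20.8]
finger_gap: 0.0194
gripper_force: 32.2
platen 631 [0.64021896 0.00608736 0.14711911] [[ 0.60131053 -0.07363911  0.1406642 ]
 [ 0.67644559  0.15373233  0.15346019]]
```

Tray is home: the tool stopped dead at x=0.5497 with 19 N. I'll release and go over the knob.

```bash
python3 -m crank '[0.008,0,0,0,0,0, 0.014,0,0,0,0,0, 0.014,0,0,0,0,0]' && python3 -m crank '[0,0,0,0,0,0, 0,0,0,0,0,0, 0,0,0,0,0,0, 0,0,-0.08,0,0,0, 0,0,-0.18,0,0,0, 0,0,-0.28,0,0,0, 0,0,-0.38,0,0,0, 0,0,-0.48,0,0,0, 0,0,-0.5,0,0,0, -0.05,0.01,-0.52,0,0,0, -0.13,0.02,-0.52,0,0,0, -0.2,0.03,-0.52,0,0,0, -0.22,0.03,-0.52,0,0,0, -0.22,0.03,-0.52,0,0,0]' 1
python3 - <<'E'
from h import *
s=st();c=cam('top');P=cloud(c);z0=c['z_map']>.3
q=P[z0&(abs(P[...,2]-.07)<.1)&(abs(P[...,0]-.47)<.06)&(abs(P[...,1]-.07)<.1)]
a=np.radians(91.4)-.725;k=np.array([.6365,.040])+.065*np.array([np.cos(a),np.sin(a)]);print(k,to([*k,.34]),to([*k,.284]))
E
```

```text
t: 19.25
tool_pos: [0.5482, 0.0714, 0.0817]
eef_rot: [0.071, 3.14, 0.0]
ft_force: [-0.8, 1.1, 5.6]
finger_gap: 0.0194
gripper_force: 30.5
t: 21.0
tool_pos: [0.6805, 0.0832, 0.3918]
eef_rot: [-0.07, -3.138, 0.0]
ft_force: [0.4, 0.4, -0.9]
finger_gap: 0.0854
gripper_force: 0.0
{'t': 21.0, 'tool_pos': [0.6805, 0.0832, 0.3918], 'eef_rot': [-0.0697, -3.1381, 0.0001], 'ft_force': [0.4387, 0.4273, -0.9151], 'finger_gap': 0.0854, 'gripper_force': 0.0, 'joints': [0.3361, 0.5405, -0.8829, 1.2277, 0.4077, 1.554, 1.0475]}
[0.67840225 0.08969106] [0.0027, 0.0103, 0.0878] [0.0025, 0.0104, 0.1811]
```

Backing off before opening seems to have dragged the tray about 1.5 mm. I'll re-grip, push, and open under load this time.

```bash
python3 -m crank '[0.1,-0.015,0,0,0,0, 0.2,-0.025,0,0,0,0, 0.22,-0.022,0.04,0,0,0, 0.22,-0.022,0.14,0,0,0, 0.22,-0.022,0.24,0,0,0, 0.22,-0.022,0.34,0,0,0, 0.22,-0.022,0.43,0,0,0, 0.22,-0.022,0.49,0,0,0, 0.22,-0.022,0.515,0,0,0, 0.22,-0.022,0.515,0,0,0, 0.22,-0.022,0.515,0,0,0]' 1 && python3 -m crank '[0,0,0,0,0,0, 0,0,0,0,0,0, 0,0,0,0,0,0, 0,0,0,0,0,0, 0,0,0,0,0,0, 0,0,0,0,0,0, 0,0,0,0,0,0, -0.002,0,0,0,0,0, -0.004,0,0,0,0,0, -0.006,0,0,0,0,0, -0.009,0,0,0,0,0, -0.009,0,0,0,0,0, -0.009,0,0,0,0,0]' -1 30
```

```text
t: 22.42
tool_pos: [0.5493, 0.0763, 0.0862]
eef_rot: [0.07, 3.137, 0.0]
ft_force: [0.0, -0.1, -0.2]
finger_gap: 0.0856
gripper_force: 0.0
t: 24.05
tool_pos: [0.5497, 0.0714, 0.0847]
eef_rot: [-0.074, -3.132, 0.016]
ft_force: [-13.2, -10.1, 17.3]
finger_gap: 0.0191
gripper_force: 30.6
```

Home again at 0.5497, pressing 13 N. I'll open under load, then go to the knob.

```bash
python3 -m crank '[0,0,0,0,0,0, 0,0,0,0,0,0, 0,0,0,0,0,0, 0,0,0,0,0,0, 0,0,-0.08,0,0,0, 0,0,-0.18,0,0,0, 0,0,-0.28,0,0,0, 0,0,-0.38,0,0,0, 0,0,-0.48,0,0,0, 0,0,-0.51,0,0,0, -0.05,0.01,-0.51,0,0,0, -0.13,0.02,-0.51,0,0,0, -0.2,0.03,-0.51,0,0,0, -0.21,0.03,-0.51,0,0,0, -0.21,0.03,-0.51,0,0,0]' 1
python3 - <<'E'
from h import *
k=[.6784,.0897];print(to([*k,.34]),to([*k,.284]))
E
```

```text
t: 25.92
tool_pos: [0.6798, 0.0884, 0.3891]
eef_rot: [-0.069, -3.138, -0.0]
ft_force: [0.1, -0.1, 0.3]
finger_gap: 0.0852
gripper_force: 0.0
[0.0022, 0.0021, 0.0818] [0.002, 0.0021, 0.1751]
```

```bash
python3 -m crank '[0.002,0.002,0.08,0,0,0, 0.002,0.002,0.13,0,0,0, 0.002,0.002,0.174,0,0,0, 0.002,0.002,0.174,0,0,0, 0.002,0.002,0.174,0,0,0]' 1 && python3 -m crank '[0,0,0,0,0,0, 0,0,0,0,0,0, 0,0,0,0,0,0, 0,0,0,0,0,0, 0,0,0,0,0,0, 0,0,0,0,0,0, 0,0,0,0,0,0, 0,0,0,0,0,0]' -1 40
cat >> h.py <<'E'
O=np.array([.6365,.040])
def ang(p):
    d=np.array(p[:2])-O;return (np.radians(91.4)-np.arctan2(d[1],d[0])),np.hypot(*d)
def knob(th): 
    a=np.radians(91.4)-th;return O+.065*np.array([np.cos(a),np.sin(a)])
def spiral(t0,t1,n,ramp=True):
    "rows (scaled shifts) relative to the present pose, crank t0->t1; no offset"
    s=manip.get_state();r=R.from_rotvec(s['eef_rot']);u=np.linspace(0,1,n+1)[1:]
    L=[]
    for k in u:
        t=t0+(t1-t0)*k;d=np.r_[knob(t)-knob(t0),-.02/2/np.pi*(t-t0)];L+= [r.inv().apply(d)/.6]
    for l in L: print('%.3f,%.3f,%.3f,0,0,0,'%tuple(l),end=' ')
    print()
E
python3 - <<'E'
from h import *
s=st();print(ang(s['tool_pos']));spiral(ang(s['tool_pos'])[0],ang(s['tool_pos'])[0]+.3*16,16)
E
```

```text
t: 26.55
tool_pos: [0.6791, 0.0895, 0.2877]
eef_rot: [0.07, 3.139, 0.0]
ft_force: [0.6, -0.5, 0.8]
finger_gap: 0.0853
gripper_force: 0.0
t: 27.55
tool_pos: [0.6792, 0.089, 0.2863]
eef_rot: [0.071, 3.14, -0.001]
ft_force: [-2.1, -2.1, 5.6]
finger_gap: 0.023
gripper_force: 39.4
{'t': 27.55, 'tool_pos': [0.6792, 0.089, 0.2863], 'eef_rot': [0.071, 3.1403, -0.0009], 'ft_force': [-2.1227, -2.0958, 5.632], 'finger_gap': 0.023, 'gripper_force': 39.4164, 'joints': [0.3545, 0.5935, -0.8837, 1.4018, 0.4588, 1.3589, 0.9861]}
(np.float64(0.742255204961693), np.float64(0.0649901780245414))
-0.022,-0.024,0.002,0,0,0, -0.036,-0.053,0.003,0,0,0, -0.041,-0.085,0.005,0,0,0, -0.036,-0.117,0.006,0,0,0, -0.022,-0.146,0.008,0,0,0, 0.000,-0.170,0.010,0,0,0, 0.028,-0.186,0.011,0,0,0, 0.060,-0.193,0.013,0,0,0, 0.092,-0.190,0.014,0,0,0, 0.122,-0.178,0.016,0,0,0, 0.148,-0.158,0.018,0,0,0, 0.166,-0.131,0.019,0,0,0, 0.175,-0.100,0.021,0,0,0, 0.174,-0.067,0.022,0,0,0, 0.165,-0.037,0.024,0,0,0, 0.146,-0.010,0.025,0,0,0,
```

```bash
python3 -m crank '[-0.012,-0.011,0.001,0,0,0, -0.022,-0.024,0.002,0,0,0, -0.036,-0.053,0.003,0,0,0, -0.041,-0.085,0.005,0,0,0, -0.036,-0.117,0.006,0,0,0, -0.022,-0.146,0.008,0,0,0, 0.000,-0.170,0.010,0,0,0, 0.028,-0.186,0.011,0,0,0, 0.060,-0.193,0.013,0,0,0, 0.092,-0.190,0.014,0,0,0, 0.122,-0.178,0.016,0,0,0, 0.148,-0.158,0.018,0,0,0, 0.166,-0.131,0.019,0,0,0, 0.175,-0.100,0.021,0,0,0, 0.174,-0.067,0.022,0,0,0, 0.165,-0.037,0.024,0,0,0, 0.146,-0.010,0.025,0,0,0, 0.146,-0.010,0.025,0,0,0]'
python3 - <<'E'
from h import *
s=st();t,r=ang(s['tool_pos']);print(t+2*np.pi,r);spiral(5.54,7.14,6)
E
```

```text
t: 29.8
tool_pos: [0.5932, 0.0868, 0.2709]
eef_rot: [0.071, 3.138, -0.003]
ft_force: [5.2, -1.5, 5.1]
finger_gap: 0.0229
gripper_force: 40.0
{'t': 29.8, 'tool_pos': [0.5932, 0.0868, 0.2709], 'eef_rot': [0.0705, 3.1382, -0.0025], 'ft_force': [5.2301, -1.5361, 5.0729], 'finger_gap': 0.0229, 'gripper_force': 39.9936, 'joints': [0.4611, 0.4679, -0.9443, 1.6348, 0.399, 1.2428, 0.9632]}
5.560468890180183 0.06377022397808646
-0.022,0.018,0.001,0,0,0, -0.049,0.030,0.003,0,0,0, -0.077,0.034,0.004,0,0,0, -0.106,0.030,0.006,0,0,0, -0.133,0.019,0.007,0,0,0, -0.155,0.002,0.009,0,0,0,
```

```bash
python3 -m crank '[-0.022,0.018,0.001,0,0,0, -0.049,0.030,0.003,0,0,0, -0.077,0.034,0.004,0,0,0, -0.106,0.030,0.006,0,0,0, -0.133,0.019,0.007,0,0,0, -0.155,0.002,0.009,0,0,0, -0.155,0.002,0.009,0,0,0, -0.155,0.002,0.009,0,0,0]'
python3 - <<'E'
from h import *
s=st();t,r=ang(s['tool_pos']);print(t+2*np.pi,r);spiral(7.14,7.54,2);spiral(7.14,10.64,12)
c=cam('scene');cv2.imwrite('pics/s6.png',cv2.resize(c['color'][200:360,130:330,::-1],None,fx=3.5,fy=3.5,interpolation=cv2.INTER_CUBIC))
E
```

```text
t: 30.8
tool_pos: [0.6848, 0.0836, 0.2659]
eef_rot: [0.072, 3.14, -0.003]
ft_force: [1.4, -1.6, 7.7]
finger_gap: 0.0231
gripper_force: 40.2
{'t': 30.8, 'tool_pos': [0.6848, 0.0836, 0.2659], 'eef_rot': [0.072, 3.1402, -0.0028], 'ft_force': [1.4184, -1.6411, 7.7443], 'finger_gap': 0.0231, 'gripper_force': 40.1701, 'joints': [0.3592, 0.6166, -0.8813, 1.4162, 0.4791, 1.331, 0.9812]}
7.143989469104411 0.06507228059532184
-0.014,-0.017,0.001,0,0,0, -0.024,-0.036,0.002,0,0,0, 
-0.019,-0.025,0.002,0,0,0, -0.029,-0.055,0.003,0,0,0, -0.031,-0.086,0.005,0,0,0, -0.024,-0.117,0.006,0,0,0, -0.008,-0.144,0.008,0,0,0, 0.015,-0.166,0.010,0,0,0, 0.043,-0.180,0.011,0,0,0, 0.074,-0.185,0.013,0,0,0, 0.106,-0.181,0.014,0,0,0, 0.134,-0.168,0.016,0,0,0, 0.158,-0.148,0.017,0,0,0, 0.175,-0.121,0.019,0,0,0,
```

View pics/s6.png

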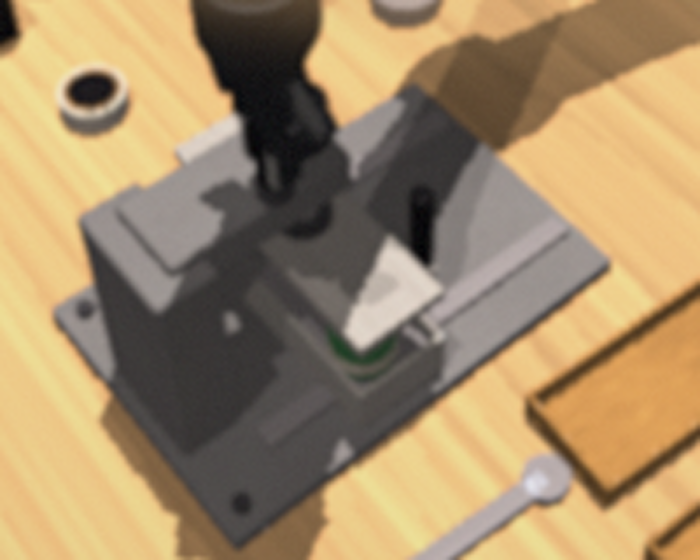

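The tray is home and the platen sits just above the jar at (360,340). Next comes winding through contact to half a turn more.

```bash
python3 -m crank '[-0.014,-0.017,0.001,0,0,0, -0.024,-0.036,0.002,0,0,0, -0.024,-0.036,0.002,0,0,0, -0.024,-0.036,0.002,0,0,0]'
python3 - <<'E'
from h import *
s=st();t,r=ang(s['tool_pos']);print(t+2*np.pi,r);spiral(7.54,10.66,12)
E
```

```text
t: 31.35
tool_pos: [0.6984, 0.0615, 0.2647]
eef_rot: [0.072, 3.139, -0.002]
ft_force: [3.1, -1.8, 6.5]
finger_gap: 0.0229
gripper_force: 40.1
{'t': 31.35, 'tool_pos': [0.6984, 0.0615, 0.2647], 'eef_rot': [0.0717, 3.1394, -0.0023], 'ft_force': [3.0689, -1.8289, 6.4803], 'finger_gap': 0.0229, 'gripper_force': 40.1209, 'joints': [0.3783, 0.6342, -0.8734, 1.3883, 0.4873, 1.3403, 1.0175]}
7.544778961800889 0.0655458758614174
-0.007,-0.027,0.001,0,0,0, -0.007,-0.055,0.003,0,0,0, 0.000,-0.082,0.004,0,0,0, 0.015,-0.107,0.006,0,0,0, 0.034,-0.127,0.007,0,0,0, 0.059,-0.141,0.008,0,0,0, 0.086,-0.148,0.010,0,0,0, 0.114,-0.148,0.011,0,0,0, 0.141,-0.141,0.012,0,0,0, 0.166,-0.127,0.014,0,0,0, 0.186,-0.107,0.015,0,0,0, 0.200,-0.083,0.016,0,0,0,
```

```bash
python3 -m crank '[-0.007,-0.027,0.001,0,0,0, -0.007,-0.055,0.003,0,0,0, 0.000,-0.082,0.004,0,0,0, 0.015,-0.107,0.006,0,0,0, 0.034,-0.127,0.007,0,0,0, 0.059,-0.141,0.008,0,0,0, 0.086,-0.148,0.010,0,0,0, 0.114,-0.148,0.011,0,0,0, 0.141,-0.141,0.012,0,0,0, 0.166,-0.127,0.014,0,0,0, 0.186,-0.107,0.015,0,0,0, 0.198,-0.088,0.016,0,0,0, 0.198,-0.088,0.016,0,0,0]'
python3 - <<'E'
from h import *
s=st();t,r=ang(s['tool_pos']);print(t+2*np.pi,r)
c=cam('scene');cv2.imwrite('pics/s7.png',cv2.resize(c['color'][200:360,130:330,::-1],None,fx=3.5,fy=3.5,interpolation=cv2.INTER_CUBIC))
t=cam('top');P=cloud(t);q=P[(t['z_map']>.3)&(abs(P[...,0]-.615)<.012)&(abs(P[...,1]-.125)<.02)];print('platen top',np.median(q[:,2]));q=P[(t['z_map']>.3)&(abs(P[...,0]-.615)<.012)&(abs(P[...,1]+.045)<.02)];print(np.median(q[:,2]))
E
```

```text
t: 32.98
tool_pos: [0.5762, 0.017, 0.2546]
eef_rot: [-0.066, -3.141, -0.003]
ft_force: [2.3, 3.7, 3.0]
finger_gap: 0.0229
gripper_force: 39.7
{'t': 32.975, 'tool_pos': [0.5762, 0.017, 0.2546], 'eef_rot': [-0.0663, -3.1407, -0.0029], 'ft_force': [2.3283, 3.6968, 3.0112], 'finger_gap': 0.0229, 'gripper_force': 39.679, 'joints': [0.6088, 0.4459, -0.9584, 1.7064, 0.3874, 1.1936, 1.0793]}
10.654853085667636 0.06453531497833866
platen top 0.11479606591454716
0.12141861178339364
```

View pics/s7.png

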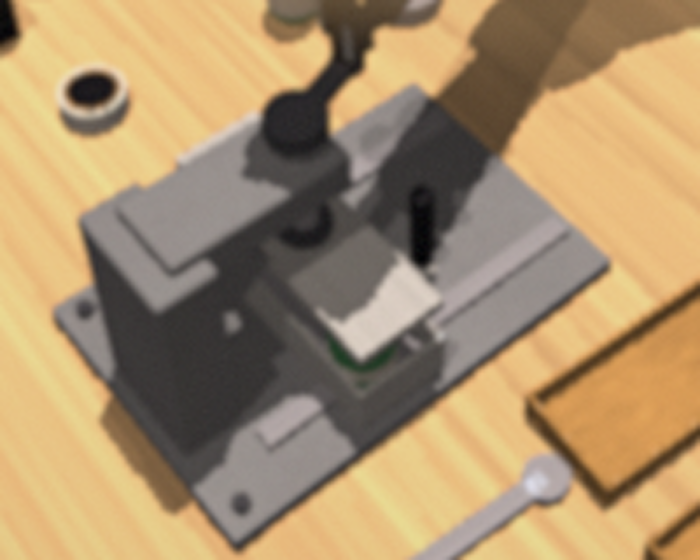

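Platen top is at 114.8 mm, against 114 mm expected for crank 10.65, so the bed is about 9.9 mm down. I'll hold about 1 s.

```bash
python3 -m crank '[0,0,0,0,0,0, 0,0,0,0,0,0, 0,0,0,0,0,0, 0,0,0,0,0,0, 0,0,0,0,0,0, 0,0,0,0,0,0, 0,0,0,0,0,0]'
python3 - <<'E'
from h import *
s=st();t,r=ang(s['tool_pos']);print(t+2*np.pi,r);spiral(10.65,5.85,16)
E
```

```text
t: 33.95
tool_pos: [0.577, 0.0148, 0.2547]
eef_rot: [0.071, 3.14, 0.001]
ft_force: [3.5, 3.5, 2.8]
finger_gap: 0.0231
gripper_force: 39.7
{'t': 33.95, 'tool_pos': [0.577, 0.0148, 0.2547], 'eef_rot': [0.0706, 3.14, 0.0012], 'ft_force': [3.5468, 3.4986, 2.8113], 'finger_gap': 0.0231, 'gripper_force': 39.7013, 'joints': [0.6107, 0.4462, -0.9569, 1.7053, 0.3886, 1.1937, 1.0796]}
10.619134809401178 0.06460161512127303
-0.017,-0.027,-0.002,0,0,0, -0.042,-0.048,-0.003,0,0,0, -0.072,-0.061,-0.005,0,0,0, -0.104,-0.065,-0.006,0,0,0, -0.136,-0.058,-0.008,0,0,0, -0.164,-0.043,-0.009,0,0,0, -0.187,-0.020,-0.011,0,0,0, -0.202,0.009,-0.013,0,0,0, -0.207,0.041,-0.014,0,0,0, -0.203,0.073,-0.016,0,0,0, -0.190,0.102,-0.017,0,0,0, -0.169,0.127,-0.019,0,0,0, -0.141,0.144,-0.020,0,0,0, -0.110,0.152,-0.022,0,0,0, -0.077,0.150,-0.024,0,0,0, -0.047,0.139,-0.025,0,0,0,
```

```bash
python3 -m crank '[-0.008,-0.013,-0.001,0,0,0, -0.017,-0.027,-0.002,0,0,0, -0.042,-0.048,-0.003,0,0,0, -0.072,-0.061,-0.005,0,0,0, -0.104,-0.065,-0.006,0,0,0, -0.136,-0.058,-0.008,0,0,0, -0.164,-0.043,-0.009,0,0,0, -0.187,-0.020,-0.011,0,0,0, -0.202,0.009,-0.013,0,0,0, -0.207,0.041,-0.014,0,0,0, -0.203,0.073,-0.016,0,0,0, -0.190,0.102,-0.017,0,0,0, -0.169,0.127,-0.019,0,0,0, -0.141,0.144,-0.020,0,0,0, -0.110,0.152,-0.022,0,0,0, -0.077,0.150,-0.024,0,0,0, -0.047,0.139,-0.025,0,0,0, -0.047,0.139,-0.025,0,0,0]'
python3 - <<'E'
from h import *
s=st();t,r=ang(s['tool_pos']);print(t+2*np.pi,r);spiral(5.85,0.9,16)
E
```

```text
t: 36.2
tool_pos: [0.6066, 0.0962, 0.2701]
eef_rot: [-0.071, -3.138, 0.003]
ft_force: [-2.3, 1.5, 7.0]
finger_gap: 0.0228
gripper_force: 40.4
{'t': 36.2, 'tool_pos': [0.6066, 0.0962, 0.2701], 'eef_rot': [-0.0707, -3.1379, 0.0027], 'ft_force': [-2.3293, 1.5484, 7.0436], 'finger_gap': 0.0228, 'gripper_force': 40.3685, 'joints': [0.4281, 0.4971, -0.9366, 1.5975, 0.4151, 1.2632, 0.9459]}
5.818984788579654 0.06359555584436245
0.026,-0.020,-0.002,0,0,0, 0.045,-0.048,-0.003,0,0,0, 0.055,-0.080,-0.005,0,0,0, 0.055,-0.113,-0.006,0,0,0, 0.044,-0.145,-0.008,0,0,0, 0.024,-0.172,-0.009,0,0,0, -0.003,-0.191,-0.011,0,0,0, -0.034,-0.202,-0.013,0,0,0, -0.068,-0.202,-0.015,0,0,0, -0.100,-0.192,-0.016,0,0,0, -0.127,-0.173,-0.018,0,0,0, -0.147,-0.147,-0.020,0,0,0, -0.159,-0.115,-0.022,0,0,0, -0.160,-0.082,-0.023,0,0,0, -0.151,-0.050,-0.025,0,0,0, -0.132,-0.022,-0.027,0,0,0,
```

```bash
python3 -m crank '[0.012,-0.010,-0.001,0,0,0, 0.026,-0.020,-0.002,0,0,0, 0.045,-0.048,-0.003,0,0,0, 0.055,-0.080,-0.005,0,0,0, 0.055,-0.113,-0.006,0,0,0, 0.044,-0.145,-0.008,0,0,0, 0.024,-0.172,-0.009,0,0,0, -0.003,-0.191,-0.011,0,0,0, -0.034,-0.202,-0.013,0,0,0, -0.068,-0.202,-0.015,0,0,0, -0.100,-0.192,-0.016,0,0,0, -0.127,-0.173,-0.018,0,0,0, -0.147,-0.147,-0.020,0,0,0, -0.159,-0.115,-0.022,0,0,0, -0.160,-0.082,-0.023,0,0,0, -0.151,-0.050,-0.025,0,0,0, -0.132,-0.022,-0.027,0,0,0, -0.132,-0.022,-0.027,0,0,0]' && python3 -m crank '[0,0,0,0,0,0, 0,0,0,0,0,0, 0,0,0,0,0,0, 0,0,-0.08,0,0,0, 0,0,-0.16,0,0,0, 0.1,-0.01,-0.16,0,0,0, 0.2,-0.01,-0.16,0,0,0, 0.23,-0.02,-0.16,0,0,0, 0.23,-0.02,-0.16,0,0,0, 0.23,-0.02,-0.16,0,0,0]' 1
python3 - <<'E'
from h import *
s=st();print(to([.5485,.0713,.2]),to([.5485,.0713,.083]))
t=cam('top');P=cloud(t);q=P[(t['z_map']>.3)&(abs(P[...,0]-.635)<.02)&(abs(P[...,1]+.045)<.02)];print('platen top',np.median(q[:,2]));q=P[(t['z_map']>.3)&(P[...,2]>.302)&(P[...,2]<.33)&(np.hypot(P[...,0]-.687,P[...,1]-.081)<.03)];print('knob',len(q),q.mean(0))
E
```

```text
t: 38.45
tool_pos: [0.6873, 0.0806, 0.2858]
eef_rot: [0.068, 3.14, 0.001]
ft_force: [4.2, 4.4, 3.2]
finger_gap: 0.0228
gripper_force: 40.0
t: 39.7
tool_pos: [0.5495, 0.0734, 0.3818]
eef_rot: [0.072, 3.141, 0.0]
ft_force: [-0.2, -0.5, 0.6]
finger_gap: 0.0856
gripper_force: 0.0
{'t': 39.7, 'tool_pos': [0.5495, 0.0734, 0.3818], 'eef_rot': [0.0723, 3.1406, 0.0002], 'ft_force': [-0.2416, -0.477, 0.6266], 'finger_gap': 0.0856, 'gripper_force': 0.0, 'joints': [0.5705, 0.3115, -1.0024, 1.5627, 0.2646, 1.4127, 1.0729]}
[0.0015, -0.0037, 0.303] [0.0016, -0.0037, 0.498]
platen top 0.14623240648626856
knob 0 [nan nan nan]<stdin>:3: RuntimeWarning: Mean of empty slice.
  ret = um.true_divide(
```

```bash
python3 -m crank '[0,-0.003,0.1,0,0,0, 0,-0.003,0.2,0,0,0, 0,-0.003,0.3,0,0,0, 0,-0.003,0.38,0,0,0, 0,-0.003,0.45,0,0,0, 0,-0.003,0.498,0,0,0, 0,-0.003,0.498,0,0,0, 0,-0.003,0.498,0,0,0]' 1 && python3 -m crank '[0,0,0,0,0,0, 0,0,0,0,0,0, 0,0,0,0,0,0, 0,0,0,0,0,0, 0,0,0,0,0,0, 0,0,0,0,0,0, 0,0,0,0,0,0, 0,0,0,0,0,0]' -1 30 && python3 -m crank '[0.003,0,0,0,0,0, 0.01,-0.001,0,0,0,0, 0.02,-0.0015,0,0,0,0, 0.032,-0.002,0,0,0,0, 0.046,-0.003,0,0,0,0, 0.06,-0.004,0,0,0,0, 0.074,-0.005,0,0,0,0, 0.088,-0.006,0,0,0,0, 0.102,-0.007,0,0,0,0, 0.116,-0.008,0,0,0,0, 0.13,-0.009,0,0,0,0, 0.144,-0.01,0,0,0,0, 0.158,-0.0105,0,0,0,0, 0.168,-0.011,0,0,0,0, 0.176,-0.012,0,0,0,0, 0.182,-0.0125,0,0,0,0, 0.186,-0.013,0,0,0,0, 0.188,-0.013,0,0,0,0, 0.188,-0.013,0,0,0,0]'
```

```text
t: 40.75
tool_pos: [0.5498, 0.0731, 0.0838]
eef_rot: [0.07, 3.14, 0.002]
ft_force: [0.2, -0.6, 1.0]
finger_gap: 0.0855
gripper_force: 0.0
t: 41.75
tool_pos: [0.5488, 0.0715, 0.0836]
eef_rot: [0.071, 3.141, -0.003]
ft_force: [-1.9, -2.9, 5.7]
finger_gap: 0.0192
gripper_force: 29.3
t: 44.12
tool_pos: [0.4355, 0.0693, 0.0835]
eef_rot: [0.07, 3.14, -0.002]
ft_force: [1.3, -4.3, 8.0]
finger_gap: 0.0195
gripper_force: 30.0
```

```bash
python3 -m crank '[0,0,0,0,0,0, 0,0,0,0,0,0, 0,0,0,0,0,0, 0,0,-0.08,0,0,0, 0,0,-0.18,0,0,0, 0,0,-0.28,0,0,0.05, -0.03,-0.04,-0.36,0,0,0.15, -0.06,-0.1,-0.36,0,0,0.27, -0.1,-0.16,-0.36,0,0,0.39, -0.124,-0.22,-0.36,0,0,0.51, -0.124,-0.25,-0.36,0,0,0.63, -0.124,-0.25,-0.36,0,0,0.75, -0.124,-0.25,-0.36,0,0,0.87, -0.124,-0.25,-0.36,0,0,0.99, -0.124,-0.25,-0.36,0,0,1, -0.124,-0.25,-0.36,0,0,1, -0.124,-0.25,-0.36,0,0,1]' 1
python3 - <<'E'
from h import *
s=st();w=cam('wrist','w8.png');Q=cloud(w);z0=w['z_map']>.1
for y in(-.03,.105):
    q=Q[z0&(abs(Q[...,2]-.112)<.006)&(np.hypot(Q[...,0]-.516,Q[...,1]-y)<.045)];(x,yy),r=cv2.minEnclosingCircle((q[:,:2]*1000).astype(np.float32));print('jar',len(q),q.mean(0).round(4),x,yy,r,to([x/1e3,yy/1e3,.2]),to([x/1e3,yy/1e3,.076]))
E
```

```text
t: 46.25
tool_pos: [0.5032, -0.0835, 0.299]
eef_rot: [-2.191, -2.252, -0.0]
ft_force: [0.1, 0.6, 0.6]
finger_gap: 0.0852
gripper_force: 0.0
{'t': 46.25, 'tool_pos': [0.5032, -0.0835, 0.299], 'eef_rot': [-2.1906, -2.2517, -0.0], 'ft_force': [0.1343, 0.5996, 0.5562], 'finger_gap': 0.0852, 'gripper_force': 0.0, 'joints': [0.7294, 0.2138, -0.7521, 1.7952, 0.1565, 1.1935, -0.0418]}
jar 1923 [ 0.5235 -0.0301  0.1124] 523.4420776367188 -30.66966438293457 25.64308738708496 [0.0872, 0.0362, 0.1651] [0.0872, 0.0362, 0.3718]
jar 0 [nan nan nan] 0.0 0.0 0.0 [0.1619, -0.8345, 0.1651] [0.1619, -0.8345, 0.3718]<stdin>:4: RuntimeWarning: Mean of empty slice.
  ret = um.true_divide(
```

View pics/w8.png

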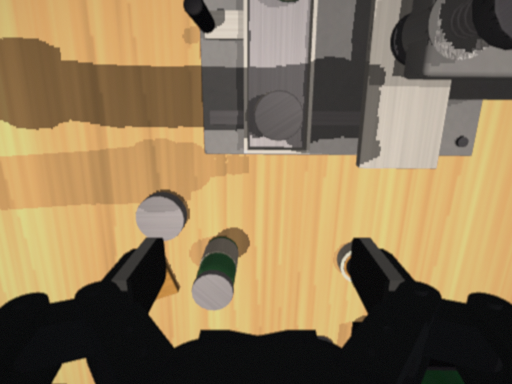

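Jar A is at (278,115) in the tray, B is out of view above, and the tall jar is at (213,290). Now to pick A.

```bash
python3 -m crank '[0.06,0.03,0.05,0,0,0, 0.087,0.036,0.12,0,0,0, 0.087,0.036,0.2,0,0,0, 0.087,0.036,0.28,0,0,0, 0.087,0.036,0.34,0,0,0, 0.087,0.036,0.372,0,0,0, 0.087,0.036,0.372,0,0,0, 0.087,0.036,0.372,0,0,0]' 1 && python3 -m crank '[0,0,0,0,0,0, 0,0,0,0,0,0, 0,0,0,0,0,0, 0,0,0,0,0,0, 0,0,0,0,0,0, 0,0,0,0,0,0, 0,0,-0.06,0,0,0, 0,0,-0.14,0,0,0, 0,0,-0.22,0,0,0, 0.05,-0.02,-0.24,0,0,0, 0.14,-0.05,-0.24,0,0,0, 0.23,-0.08,-0.24,0,0,0, 0.23,-0.08,-0.24,0,0,0, 0.23,-0.08,-0.24,0,0,0]' -1 35
python3 - <<'E'
from h import *
s=st();w=cam('wrist','w9.png');Q=cloud(w);z0=w['z_map']>.1
hsv=cv2.cvtColor(w['color'],cv2.COLOR_RGB2HSV)
m=z0&(Q[...,2]>.02)&(Q[...,2]<.035)&(Q[...,1]>.19)
n,l,sn,_=cv2.connectedComponentsWithStats(m.astype(np.uint8))
for i in range(1,n):
    if sn[i,4]>150:
        q=Q[l==i];print(sn[i].tolist(),cv2.minAreaRect((q[:,:2]*1000).astype(np.float32)),q[:,2].mean())
E
```

```text
t: 47.3
tool_pos: [0.5247, -0.0308, 0.0773]
eef_rot: [2.191, 2.249, 0.003]
ft_force: [0.4, 0.1, -0.7]
finger_gap: 0.0857
gripper_force: 0.0
t: 49.05
tool_pos: [0.4717, 0.1052, 0.2196]
eef_rot: [2.192, 2.25, -0.002]
ft_force: [0.3, -0.4, -1.4]
finger_gap: 0.051
gripper_force: 38.8
{'t': 49.05, 'tool_pos': [0.4717, 0.1052, 0.2196], 'eef_rot': [2.1918, 2.25, -0.0015], 'ft_force': [0.309, -0.3679, -1.4024], 'finger_gap': 0.051, 'gripper_force': 38.7598, 'joints': [0.4094, 0.2648, -0.8366, 1.953, 0.2308, 1.0216, -0.5056]}
[0, 0, 80, 40, 660] ((258.90386962890625, 236.1693115234375), (80.19398498535156, 32.782386779785156), 14.369855880737305) 0.026824586604191323
[128, 0, 236, 64, 1805] ((455.10992431640625, 244.56686401367188), (57.68264389038086, 225.3260498046875), 87.68695831298828) 0.027104274010096595
```

View pics/w9.png

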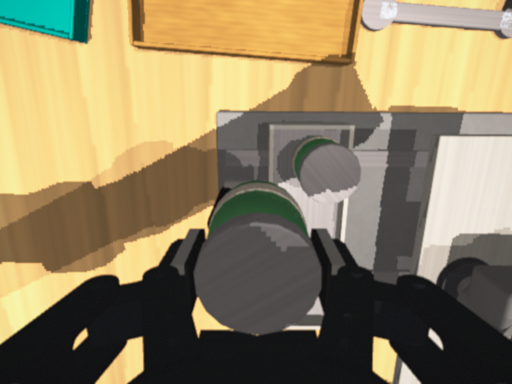

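Holding A. The long carton's near edge is at the top (rows 0–64, columns 128–364), 225 mm long, with its centre at about (0.457,0.264) and yaw about -2.4°.

Run:
```python
from h import *
print(to([.517,.2615,.12]),to([.517,.2615,.0365]))
```

```text
[0.2598, 0.0814, 0.1656] [0.2599, 0.0815, 0.3048]
```

```bash
python3 -m crank '[0.06,0.02,0,0,0,0, 0.14,0.05,0,0,0,0, 0.21,0.081,0,0,0,0, 0.26,0.081,0.03,0,0,0, 0.26,0.081,0.1,0,0,0, 0.26,0.081,0.17,0,0,0, 0.26,0.081,0.23,0,0,0, 0.26,0.081,0.27,0,0,0, 0.26,0.081,0.29,0,0,0, 0.26,0.081,0.302,0,0,0, 0.26,0.081,0.304,0,0,0, 0.26,0.081,0.304,0,0,0]' && python3 -m crank '[0,0,0,0,0,0, 0,0,0,0,0,0, 0,0,0,0,0,0, 0,0,-0.05,0,0,0, 0,0,-0.12,0,0,0, 0,0,-0.2,0,0,0, 0,0,-0.28,0,0,0, -0.1,0,-0.28,0,0,0, -0.2,0,-0.28,0,0,0, -0.3,0,-0.28,0,0,0, -0.36,0,-0.28,0,0,0, -0.36,0,-0.28,0,0,0, -0.36,0,-0.28,0,0,0]' 1
python3 - <<'E'
from h import *
s=st();w=cam('wrist','w10.png');Q=cloud(w);z0=w['z_map']>.1
for n,x0,y0,h in(('B',.52,.105,.112),('A',.517,.2615,.07)):
    q=Q[z0&(abs(Q[...,2]-h)<.006)&(np.hypot(Q[...,0]-x0,Q[...,1]-y0)<.045)];(x,yy),r=cv2.minEnclosingCircle((q[:,:2]*1000).astype(np.float32));print(n,len(q),q.mean(0).round(4),x,yy,r,to([x/1e3,yy/1e3,.2]),to([x/1e3,yy/1e3,.076]))
E
```

```text
t: 50.6
tool_pos: [0.517, 0.2633, 0.0383]
eef_rot: [2.192, 2.249, 0.002]
ft_force: [0.3, 0.7, -2.2]
finger_gap: 0.0511
gripper_force: 38.7
t: 52.22
tool_pos: [0.5219, 0.0481, 0.2058]
eef_rot: [-2.191, -2.251, -0.001]
ft_force: [0.4, 0.2, -0.2]
finger_gap: 0.0855
gripper_force: 0.0
{'t': 52.225, 'tool_pos': [0.5219, 0.0481, 0.2058], 'eef_rot': [-2.1913, -2.2511, -0.0013], 'ft_force': [0.4091, 0.2432, -0.2017], 'finger_gap': 0.0855, 'gripper_force': 0.0, 'joints': [0.4863, 0.3565, -0.816, 1.885, 0.3012, 1.0267, -0.4295]}
B 3873 [0.5317 0.1162 0.1124] 531.7551879882812 115.6756820678711 25.749834060668945 [0.1111, 0.0196, 0.0097] [0.111, 0.0195, 0.2164]
A 0 [nan nan nan] 0.0 0.0 0.0 [-0.0565, -0.8718, 0.0091] [-0.0567, -0.8719, 0.2158]<stdin>:4: RuntimeWarning: Mean of empty slice.
  ret = um.true_divide(
```

View pics/w10.png

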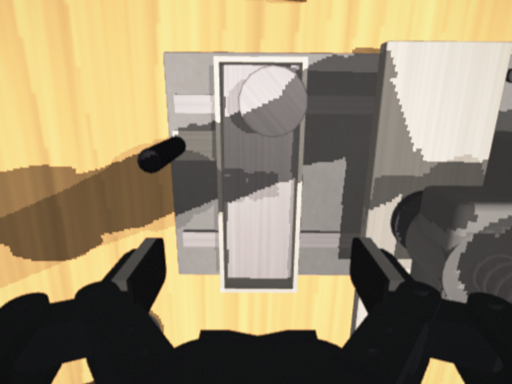

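B is in the tray at (272,100), i.e. (0.532,0.116). I'll pick it.

```bash
python3 -m crank '[0.06,0.019,0,0,0,0, 0.111,0.0195,0.02,0,0,0, 0.111,0.0195,0.09,0,0,0, 0.111,0.0195,0.16,0,0,0, 0.111,0.0195,0.2,0,0,0, 0.111,0.0195,0.216,0,0,0, 0.111,0.0195,0.216,0,0,0, 0.111,0.0195,0.216,0,0,0]' 1 && python3 -m crank '[0,0,0,0,0,0, 0,0,0,0,0,0, 0,0,0,0,0,0, 0,0,0,0,0,0, 0,0,0,0,0,0, 0,0,0,0,0,0, 0,0,-0.06,0,0,0, 0,0,-0.14,0,0,0, 0,0,-0.22,0,0,0, 0.05,-0.05,-0.24,0,0,0, 0.1,-0.14,-0.24,0,0,0, 0.14,-0.2,-0.24,0,0,0, 0.14,-0.2,-0.24,0,0,0, 0.14,-0.2,-0.24,0,0,0]' -1 35
python3 - <<'E'
from h import *
s=st();w=cam('wrist');Q=cloud(w);z0=w['z_map']>.1
q=Q[z0&(abs(Q[...,2]-.07)<.005)&(np.hypot(Q[...,0]-.517,Q[...,1]-.262)<.045)];print(len(q),q.mean(0))
m=z0&(abs(Q[...,2]-.027)<.005)&(Q[...,1]>.19)&(Q[...,1]<.33)&(Q[...,0]>.32)
n,l,sn,_=cv2.connectedComponentsWithStats(m.astype(np.uint8))
for i in range(1,n):
    if sn[i,4]>150:
        q=Q[l==i];print(sn[i].tolist(),cv2.minAreaRect((q[:,:2]*1000).astype(np.float32)),q[:,2].mean())
print(to([.397,.2665,.12]),to([.397,.2665,.0365]))
E
```

```text
t: 53.28
tool_pos: [0.5312, 0.1158, 0.0809]
eef_rot: [2.186, 2.249, -0.002]
ft_force: [-20.2, -8.6, 37.0]
finger_gap: 0.0859
gripper_force: 20.9
t: 55.02
tool_pos: [0.4097, 0.1955, 0.2199]
eef_rot: [2.19, 2.252, 0.0]
ft_force: [0.4, 0.3, -2.2]
finger_gap: 0.0509
gripper_force: 37.9
{'t': 55.025, 'tool_pos': [0.4097, 0.1955, 0.2199], 'eef_rot': [2.1896, 2.2521, 0.0002], 'ft_force': [0.4442, 0.3493, -2.1502], 'finger_gap': 0.0509, 'gripper_force': 37.9126, 'joints': [0.2832, 0.2236, -0.927, 2.0092, 0.212, 1.0068, -0.7181]}
2595 [0.51614969 0.26408706 0.07030248]
[195, 42, 225, 112, 2951] ((456.12396240234375, 264.2539978027344), (95.31578063964844, 225.5172882080078), 87.11573028564453) 0.027498088675486667
[336, 76, 30, 52, 173] ((502.91339111328125, 264.92620849609375), (51.572052001953125, 23.689754486083984), 84.98529815673828) 0.02719337449387115
[0.1197, -0.0189, 0.1664] [0.1196, -0.0189, 0.3055]
```

Something (likely the open finger linkage on the platen edge) was touched at 37 N, but the jar is now held. I'll check the lid height in hand.

Run:
```python
from h import *
s=st();w=cam('wrist','w11.png');Q=cloud(w);z0=w['z_map']>.1
m=z0&(np.hypot(Q[...,0]-s['tool_pos'][0],Q[...,1]-s['tool_pos'][1])<.018)&(Q[...,2]>.2)
q=Q[m];zs=q[:,2];md=np.median(zs);print(len(q),md,np.percentile(zs,[5,95]),'foot rel tcp',md-.066-s['tool_pos'][2])
q=q[abs(q[:,2]-md)<.012];A=np.c_[q[:,:2],np.ones(len(q))];print('tilt',np.linalg.lstsq(A,q[:,2],rcond=None)[0][:2])
t=cam('top');P=cloud(t);
for nm,x,y,h in(('tall',.4523,-.243,.112),('handle',.437,.069,.115)):
    q=P[(t['z_map']>.3)&(abs(P[...,2]-h)<.012)&(np.hypot(P[...,0]-x,P[...,1]-y)<.05)];print(nm,len(q),q.mean(0))
```

```text
{'t': 55.075, 'tool_pos': [0.4102, 0.195, 0.2198], 'eef_rot': [-2.1918, -2.2506, -0.0002], 'ft_force': [0.4769, -0.4407, -2.4959], 'finger_gap': 0.051, 'gripper_force': 37.9119, 'joints': [0.2839, 0.2242, -0.9262, 2.0087, 0.2118, 1.0069, -0.718]}
5184 0.24778633791268984 [0.2468737  0.24867711] foot rel tcp -0.03802523329331381
tilt [-4.96566632e-05 -5.33679060e-03]
tall 148 [ 0.45253003 -0.24189874  0.11319369]
handle 22 [0.43996404 0.06935301 0.1160821 ]
```

View pics/w11.png

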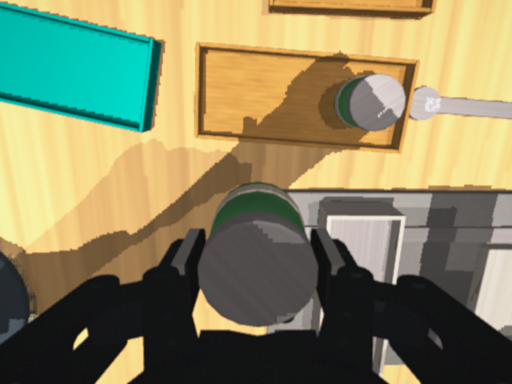

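Jar A stands in the carton at (372,102). B is held upright with its foot 38 mm below the TCP, so it gets placed at TCP z 0.043.

```bash
python3 -m crank '[0.06,-0.01,0,0,0,0, 0.119,-0.02,0.03,0,0,0, 0.119,-0.02,0.1,0,0,0, 0.119,-0.02,0.17,0,0,0, 0.119,-0.02,0.23,0,0,0, 0.119,-0.02,0.27,0,0,0, 0.119,-0.02,0.285,0,0,0, 0.119,-0.02,0.292,0,0,0, 0.119,-0.02,0.294,0,0,0, 0.119,-0.02,0.294,0,0,0]' && python3 -m crank '[0,0,0.001,0,0,0, 0,0,0.002,0,0,0, 0,0,0.002,0,0,0]'
```

```text
t: 56.42
tool_pos: [0.3965, 0.2662, 0.0442]
eef_rot: [2.192, 2.249, 0.002]
ft_force: [0.3, -0.3, -2.0]
finger_gap: 0.0505
gripper_force: 37.8
t: 56.8
tool_pos: [0.3962, 0.2659, 0.0426]
eef_rot: [2.192, 2.25, 0.0]
ft_force: [0.6, -0.2, -0.0]
finger_gap: 0.0509
gripper_force: 38.2
```

```bash
python3 -m crank '[0,0,0,0,0,0, 0,0,0,0,0,0, 0,0,0,0,0,0, 0,0,-0.05,0,0,0, 0,0,-0.12,0,0,0, 0,0,-0.2,0,0,0, 0,0,-0.3,0,0,0, -0.1,0.01,-0.33,0,0,0, -0.2,0.02,-0.33,0,0,0, -0.3,0.03,-0.33,0,0,0, -0.4,0.04,-0.33,0,0,0, -0.5,0.05,-0.33,0,0,0, -0.6,0.06,-0.33,0,0,0, -0.7,0.07,-0.33,0,0,0, -0.8,0.072,-0.33,0,0,0, -0.848,0.072,-0.3,0,0,0, -0.848,0.072,-0.25,0,0,0, -0.848,0.072,-0.25,0,0,0]' 1;  python3 - <<'E'
from h import *
s=st();w=cam('wrist');Q=cloud(w);z0=w['z_map']>.05
q=Q[z0&(abs(Q[...,2]-.112)<.006)&(np.hypot(Q[...,0]-.4525,Q[...,1]+.242)<.05)]
if len(q): print(len(q),q.mean(0),cv2.minEnclosingCircle((q[:,:2]*1000).astype(np.float32)))
print(to([.4523,-.243,.14]),to([.4523,-.243,.058]))
E
```

```text
t: 59.05
tool_pos: [0.4507, -0.2411, 0.1904]
eef_rot: [-2.189, -2.246, 0.002]
ft_force: [0.3, -0.2, 0.2]
finger_gap: 0.0856
gripper_force: 0.0
{'t': 59.05, 'tool_pos': [0.4507, -0.2411, 0.1904], 'eef_rot': [-2.189, -2.2464, 0.0015], 'ft_force': [0.3183, -0.2227, 0.1602], 'finger_gap': 0.0856, 'gripper_force': 0.0, 'joints': [0.9471, 0.3167, -0.6508, 1.9322, 0.2289, 0.9717, 0.2151]}
3512 [ 0.45204057 -0.24196171  0.11235393] ((452.03936767578125, -243.3106231689453), 25.723308563232422)
[-0.0034, 0.0005, 0.0865] [-0.0036, 0.0007, 0.2232]
```

```bash
python3 -m crank '[-0.003,0.001,0.08,0,0,0, -0.003,0.001,0.15,0,0,0, -0.003,0.001,0.21,0,0,0, -0.003,0.001,0.222,0,0,0, -0.003,0.001,0.222,0,0,0]' 1 && python3 -m crank '[0,0,0,0,0,0, 0,0,0,0,0,0, 0,0,0,0,0,0, 0,0,0,0,0,0, 0,0,0,0,0,0, 0,0,0,0,0,0, 0,0,-0.08,0,0,0, 0,0,-0.17,0,0,0, 0,0,-0.27,0,0,0, 0,0,-0.36,0,0,0, 0,0,-0.4,0,0,0, 0,0,-0.4,0,0,0]' -1 35 && python3 -m crank '[0.05,0,0,0,0,0, 0.13,0.01,0,0,0,0, 0.22,0.02,0,0,0,0, 0.31,0.03,0,0,0,0, 0.4,0.04,0,0,0,0, 0.5,0.06,0,0,0,0, 0.6,0.07,0,0,0,0, 0.7,0.08,0,0,0,0, 0.78,0.095,0,0,0,0, 0.82,0.097,0,0,0,0, 0.82,0.097,0,0,0,0, 0.82,0.097,0,0,0,0]';  python3 - <<'E'
from h import *
s=st();w=cam('wrist','w12.png');Q=cloud(w);z0=w['z_map']>.05
m=z0&(abs(Q[...,2]-.027)<.005)&(Q[...,1]>.32)
n,l,sn,_=cv2.connectedComponentsWithStats(m.astype(np.uint8))
for i in range(1,n):
    if sn[i,4]>150:
        q=Q[l==i];print(sn[i].tolist(),cv2.minAreaRect((q[:,:2]*1000).astype(np.float32)),q[:,2].mean())
for x,y in((.516,.264),(.396,.266)):
    q=Q[z0&(abs(Q[...,2]-.07)<.006)&(np.hypot(Q[...,0]-x,Q[...,1]-y)<.04)];print(len(q),q.mean(0) if len(q) else 0)
m=z0&(np.hypot(Q[...,0]-s['tool_pos'][0],Q[...,1]-s['tool_pos'][1])<.018)&(Q[...,2]>.3);md=np.median(Q[m][:,2]);print('foot rel',md-.112-s['tool_pos'][2])
E
```

```text
t: 59.72
tool_pos: [0.4542, -0.2434, 0.0604]
eef_rot: [2.19, 2.25, 0.001]
ft_force: [-0.4, -0.0, -0.4]
finger_gap: 0.085
gripper_force: 0.0
t: 61.22
tool_pos: [0.4537, -0.2435, 0.3009]
eef_rot: [2.19, 2.247, 0.001]
ft_force: [-0.3, -0.0, -3.1]
finger_gap: 0.0515
gripper_force: 38.6
t: 62.72
tool_pos: [0.4981, 0.2484, 0.2976]
eef_rot: [-2.193, -2.249, 0.005]
ft_force: [0.3, -0.8, -2.9]
finger_gap: 0.0514
gripper_force: 38.5
{'t': 62.725, 'tool_pos': [0.4981, 0.2484, 0.2976], 'eef_rot': [-2.1933, -2.2492, 0.0048], 'ft_force': [0.3293, -0.7883, -2.9407], 'finger_gap': 0.0514, 'gripper_force': 38.5039, 'joints': [0.1871, 0.3581, -0.9365, 1.6912, 0.3024, 1.2494, -0.7917]}
[194, 0, 136, 74, 1034] ((497.5350341796875, 390.5577087402344), (81.3218765258789, 160.2743377685547), 89.3554458618164) 0.027637167501146157
[436, 0, 76, 26, 245] ((752.7822875976562, 410.97369384765625), (23.267366409301758, 94.83819580078125), 75.23780059814453) 0.02684231390469616
[0, 68, 102, 24, 354] ((232.77145385742188, 331.3245849609375), (4.140521049499512, 127.74871063232422), 78.84796905517578) 0.027648326994436485
1435 [0.51710139 0.26448534 0.07030537]
1460 [0.39748313 0.26433622 0.07026718]
foot rel -0.05875415212697582
```

View pics/w12.png

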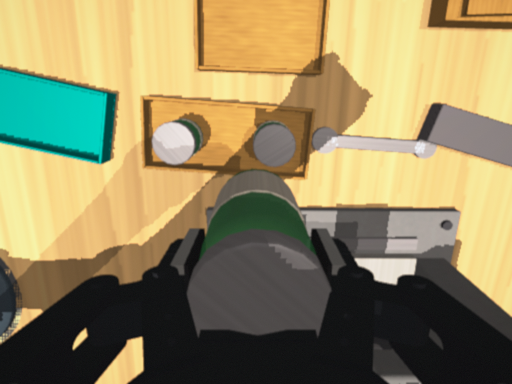

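The two squat jars stand in the long carton ((175,142) and (274,145)). The short carton is at the top with its centre at about (0.4975,0.3975). I'll place the tall jar there.

Run:
```python
from h import *
print(to([.463,.3975,.16]),to([.463,.3975,.0655]))
```

```text
[0.2508, -0.0526, 0.2295] [0.2511, -0.0524, 0.387]
```

```bash
python3 -m crank '[0.06,-0.01,0,0,0,0, 0.14,-0.03,0,0,0,0, 0.21,-0.052,0.02,0,0,0, 0.251,-0.052,0.07,0,0,0, 0.251,-0.052,0.15,0,0,0, 0.251,-0.052,0.22,0,0,0, 0.251,-0.052,0.29,0,0,0, 0.251,-0.052,0.34,0,0,0, 0.251,-0.052,0.37,0,0,0, 0.251,-0.052,0.382,0,0,0, 0.251,-0.052,0.386,0,0,0, 0.251,-0.052,0.386,0,0,0]' && python3 -m crank '[0,0,0.001,0,0,0, 0,0,0.003,0,0,0, 0,0,0.003,0,0,0]'
```

```text
t: 64.28
tool_pos: [0.4638, 0.4002, 0.0685]
eef_rot: [2.192, 2.25, 0.003]
ft_force: [0.1, -0.2, -2.6]
finger_gap: 0.0514
gripper_force: 38.5
t: 64.65
tool_pos: [0.4634, 0.3997, 0.0658]
eef_rot: [2.192, 2.25, 0.0]
ft_force: [-0.6, -0.2, -2.8]
finger_gap: 0.0512
gripper_force: 38.5
```

```bash
python3 -m crank '[0,0,0.001,0,0,0, 0,0,0.002,0,0,0, 0,0,0.002,0,0,0]' && python3 -m crank '[0,0,0,0,0,0, 0,0,0,0,0,0, 0,0,0,0,0,0, 0,0,-0.04,0,0,0, 0,0,-0.1,0,0,0, 0,0,-0.18,0,0,0, 0,0,-0.28,0,0,0, 0,0,-0.38,0,0,0, -0.1,0,-0.4,0,0,0, -0.2,0,-0.4,0,0,0, -0.3,0,-0.4,0,0,0, -0.4,0,-0.4,0,0,0, -0.5,0,-0.4,0,0,0, -0.6,0,-0.4,0,0,0, -0.7,0,-0.4,0,0,0, -0.7,0,-0.4,0,0,0, -0.7,0,-0.4,0,0,0, -0.7,0,-0.4,0,0,0]' 1
python3 - <<'E'
from h import *
s=st();t=cam('top');P=cloud(t);z0=t['z_map']>.3
for nm,x,y,h in(('tall',.463,.398,.116),('A',.517,.264,.07),('B',.397,.264,.07),('handle',.437,.069,.115)):
    q=P[z0&(abs(P[...,2]-h)<.012)&(np.hypot(P[...,0]-x,P[...,1]-y)<.05)];print(nm,len(q),q.mean(0))
cv2.imwrite('pics/t13.png',cv2.resize(t['color'][85:235,120:370,::-1],None,fx=3.2,fy=3.2,interpolation=cv2.INTER_CUBIC))
E
```

```text
t: 65.03
tool_pos: [0.4633, 0.3998, 0.0647]
eef_rot: [2.192, 2.25, 0.0]
ft_force: [-0.6, 0.1, -1.0]
finger_gap: 0.0514
gripper_force: 38.7
t: 67.28
tool_pos: [0.4742, -0.0182, 0.3047]
eef_rot: [2.188, 2.254, 0.001]
ft_force: [0.5, 0.2, -0.3]
finger_gap: 0.0853
gripper_force: 0.0
{'t': 67.275, 'tool_pos': [0.4742, -0.0182, 0.3047], 'eef_rot': [2.1884, 2.2537, 0.0006], 'ft_force': [0.4725, 0.1917, -0.3061], 'finger_gap': 0.0853, 'gripper_force': 0.0, 'joints': [0.7542, 0.1568, -0.8872, 1.8528, 0.1306, 1.1918, -0.146]}
tall 149 [0.46130407 0.39933331 0.11720671]
A 133 [0.51702201 0.26397437 0.07173028]
B 139 [0.39647613 0.26300409 0.07160022]
handle 22 [0.43997395 0.06935702 0.1160112 ]
```

View pics/t13.png

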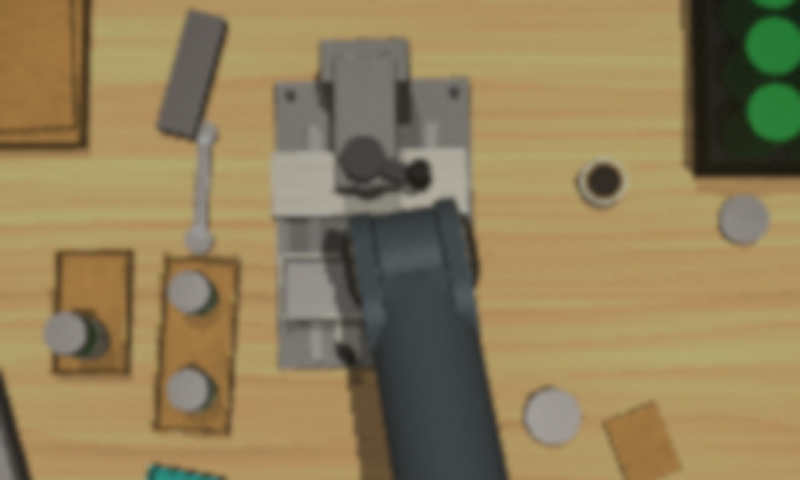

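All jars stand in their cartons: tall (0.461,0.399), squats (0.517,0.264) and (0.396,0.263). The crank knob now shows at (418,175), which isn't where I left it, so I'll check the platen height.

```bash
python3 - <<'E'
from h import *
t=cam('top');P=cloud(t);z0=t['z_map']>.3
m=z0&(P[...,2]>.285)&(P[...,2]<.34)&(np.hypot(P[...,0]-.6365,P[...,1]-.04)<.09)&(P[...,0]>.59)
q=P[m];print('knob',len(q),q.mean(0),np.percentile(q[:,2],90))
q=q[q[:,2]>np.percentile(q[:,2],90)-.012];print(q.mean(0),ang(q.mean(0)))
for y in(.125,-.05):
  q=P[z0&(abs(P[...,0]-.64)<.02)&(abs(P[...,1]-y)<.02)];print('platen',np.median(q[:,2]),len(q))
E
python3 - <<'E'
import cv2,sys;sys.path.insert(0,'.')
# earlier frames: was the crank already there?
a=cv2.imread('pics/w8.png');b=cv2.imread('pics/w10.png');import numpy as np
cv2.imwrite('pics/cmp.png',np.hstack([cv2.resize(a[0:150,340:],(400,350)),cv2.resize(b[150:300,340:],(400,350))]))
E
```

```text
knob 49 [ 0.61230943 -0.02030166  0.3080321 ] 0.3137535871476097
[ 0.61349987 -0.02051753  0.31041786] (np.float64(3.529224328471062), np.float64(0.06474084258105615))
platen 0.13841748816162847 109
platen 0.13919257632375226 98
```

View pics/cmp.png

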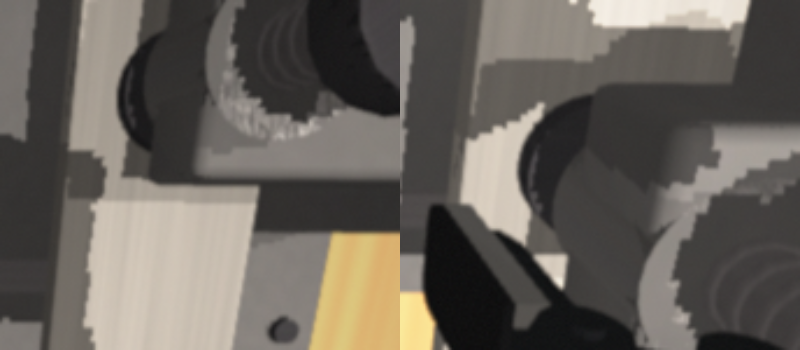

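The crank sits at 3.53 rad (platen about 127 mm, still clear), probably brushed while picking B. I'll wind it back up to be safe.

```bash
python3 -m crank '[0,0,-0.08,0,0,0, 0,0,-0.15,0,0,0, -0.005,0.08,-0.15,0,0,0, -0.006,0.16,-0.15,0,0,0, -0.01,0.225,-0.15,0,0,0, -0.01,0.225,-0.15,0,0,0, -0.01,0.225,-0.15,0,0,0]' 1
python3 - <<'E'
from h import *
print(to([.6135,-.0205,.277]))
E
```

```text
t: 68.25
tool_pos: [0.6088, -0.0214, 0.3944]
eef_rot: [-2.19, -2.252, 0.001]
ft_force: [-0.3, 0.8, -0.1]
finger_gap: 0.0855
gripper_force: 0.0
[0.0012, 0.0081, 0.1956]
```

```bash
python3 -m crank '[0.001,0.008,0.06,0,0,0, 0.001,0.008,0.12,0,0,0, 0.001,0.008,0.17,0,0,0, 0.001,0.008,0.196,0,0,0, 0.001,0.008,0.196,0,0,0]' 1 && python3 -m crank '[0,0,0,0,0,0, 0,0,0,0,0,0, 0,0,0,0,0,0, 0,0,0,0,0,0, 0,0,0,0,0,0, 0,0,0,0,0,0, 0,0,0,0,0,0, 0,0,0,0,0,0]' -1 40
python3 - <<'E'
from h import *
s=st();a,r=ang(s['tool_pos']);print(a,r);spiral(a,.8,10)
E
```

```text
t: 68.88
tool_pos: [0.6134, -0.022, 0.2769]
eef_rot: [-2.192, -2.25, 0.002]
ft_force: [-0.7, -0.0, 0.3]
finger_gap: 0.0853
gripper_force: 0.0
t: 69.88
tool_pos: [0.6143, -0.0219, 0.2775]
eef_rot: [2.192, 2.25, 0.0]
ft_force: [-1.4, -0.1, 6.1]
finger_gap: 0.0229
gripper_force: 39.2
{'t': 69.875, 'tool_pos': [0.6143, -0.0219, 0.2775], 'eef_rot': [2.192, 2.2496, 0.0003], 'ft_force': [-1.4326, -0.126, 6.0622], 'finger_gap': 0.0229, 'gripper_force': 39.1732, 'joints': [0.5705, 0.4595, -0.8484, 1.592, 0.3583, 1.2528, -0.3137]}
3.5109212465812325 0.06576100944638336
-0.007,0.028,-0.001,0,0,0, -0.006,0.058,-0.003,0,0,0, 0.003,0.086,-0.004,0,0,0, 0.019,0.110,-0.006,0,0,0, 0.041,0.130,-0.007,0,0,0, 0.067,0.142,-0.009,0,0,0, 0.096,0.147,-0.010,0,0,0, 0.125,0.145,-0.011,0,0,0, 0.153,0.134,-0.013,0,0,0, 0.176,0.117,-0.014,0,0,0,
```

Then release, lift clear and check.

```bash
python3 -m crank '[-0.004,0.014,-0.001,0,0,0, -0.007,0.028,-0.001,0,0,0, -0.006,0.058,-0.003,0,0,0, 0.003,0.086,-0.004,0,0,0, 0.019,0.110,-0.006,0,0,0, 0.041,0.130,-0.007,0,0,0, 0.067,0.142,-0.009,0,0,0, 0.096,0.147,-0.010,0,0,0, 0.125,0.145,-0.011,0,0,0, 0.153,0.134,-0.013,0,0,0, 0.176,0.117,-0.014,0,0,0, 0.176,0.117,-0.014,0,0,0]' && python3 -m crank '[0,0,0,0,0,0, 0,0,0,0,0,0, 0,0,0,0,0,0, 0,0,0,0,0,0, 0,0,-0.06,0,0,0, 0,0,-0.14,0,0,0, 0,0,-0.22,0,0,0, -0.08,-0.04,-0.22,0,0,0, -0.16,-0.1,-0.22,0,0,0, -0.24,-0.2,-0.22,0,0,0, -0.3,-0.29,-0.22,0,0,0, -0.38,-0.29,-0.22,0,0,0, -0.46,-0.29,-0.22,0,0,0, -0.46,-0.29,-0.22,0,0,0, -0.46,-0.29,-0.22,0,0,0]' 1
python3 - <<'E'
from h import *
st();t=cam('top');P=cloud(t);z0=t['z_map']>.3
q=P[z0&(P[...,2]>.302)&(P[...,2]<.34)&(np.hypot(P[...,0]-.6365,P[...,1]-.04)<.09)];print('knob',len(q),q.mean(0),ang(q.mean(0)))
for y in(.125,-.05):
  q=P[z0&(abs(P[...,0]-.64)<.02)&(abs(P[...,1]-y)<.02)];print('platen',np.median(q[:,2]),len(q))
for nm,x,y,h in(('tall',.463,.398,.116),('A',.517,.264,.07),('B',.397,.264,.07),('handle',.437,.069,.115)):
    q=P[z0&(abs(P[...,2]-h)<.012)&(np.hypot(P[...,0]-x,P[...,1]-y)<.05)];print(nm,len(q),q.mean(0))
E
```

```text
t: 71.38
tool_pos: [0.681, 0.087, 0.2863]
eef_rot: [2.19, 2.252, 0.001]
ft_force: [-1.8, 0.4, 6.8]
finger_gap: 0.0228
gripper_force: 39.6
t: 73.25
tool_pos: [0.5149, -0.194, 0.4173]
eef_rot: [-2.191, -2.251, -0.001]
ft_force: [-0.6, 0.8, 0.8]
finger_gap: 0.0852
gripper_force: 0.0
{'t': 73.25, 'tool_pos': [0.5149, -0.194, 0.4173], 'eef_rot': [-2.191, -2.2508, -0.0013], 'ft_force': [-0.6057, 0.8132, 0.8331], 'finger_gap': 0.0852, 'gripper_force': 0.0, 'joints': [0.9533, 0.2441, -0.8314, 1.5123, 0.1796, 1.4646, 0.1446]}
knob 48 [0.67974527 0.08783893 0.31790596] (np.float64(0.7594423424849397), np.float64(0.06448810607941773))
platen 0.1475610954892983 115
platen 0.14674861272638684 128
tall 150 [0.46148597 0.39953431 0.11669604]
A 134 [0.51688732 0.26397212 0.07144175]
B 139 [0.39649723 0.26290172 0.07170205]
handle 22 [0.44002362 0.06941277 0.11525699]
```

All in order; handing in.

```bash
python3 -c "
from station import manip
print(manip.sign_off())"
```

```text
the job is handed in; nothing more can be done
None
```

The job is handed in after 73 s: both squat jars were pressed about half a turn past contact, held loaded for about 1 s and packed upright in the longer carton, with the one tall jar upright in the shorter one. The platen is up and the tray out; while I picked up the second jar the gripper met something at about 37 N and the crank was probably knocked to 3.5 rad then, so I wound it back up to 0.76 rad before handing in.

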